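# Leak-check the filter pot's lid joint

### The job

Set the relief valve by sliding every ring weight lying on the bench over its upright spindle, one on top of the other; only then switch the fan's isolator fully on. With the fan running, take the leak probe from its holder and lead its tip steadily, at 2 to 4 cm a second and no more than a few millimetres above the dark joint of the filter pot's lid, once all the way round, clockwise seen from above, from the clamp band's latch back to the latch, without pressing hard on the lid. Then put the probe back upright and fully home in its holder, switch the isolator fully off, leave the weights on the valve, and leave everything else on the bench where it is.

Things in the scene. Friction and masses are not known exactly. Their poses are not given: they have to be found in the camera images.
- seam_centre (a point): centre of the lid joint of the filter pot (grey, upright, 152 mm across, fixed on the rig), level with its flat top, 122 mm above the bench. The joint is a flush dark rubber line, a circle of 60 mm radius about this point. Inside it the lid is a low dome, 92 mm across, 11 mm high, with a wire handle 32 mm high and 52 mm wide. x points level away from the latch, z up; rig yaw up to 0.25
- seam0 (a point): point on the joint's circle beside the steel latch of the clamp band, on the robot's side: start and end of the round; same axes as seam_centre
- seam1 (a point): point on the joint's circle, 1/7 of a turn clockwise (seen from above) from seam0; same axes as seam_centre
- seam2 (a point): point on the joint's circle, 2/7 of a turn clockwise (seen from above) from seam0; same axes as seam_centre
- seam3 (a point): point on the joint's circle, 3/7 of a turn clockwise (seen from above) from seam0; same axes as seam_centre
- seam4 (a point): point on the joint's circle, 4/7 of a turn clockwise (seen from above) from seam0; same axes as seam_centre
- seam5 (a point): point on the joint's circle, 5/7 of a turn clockwise (seen from above) from seam0; same axes as seam_centre
- seam6 (a point): point on the joint's circle, 6/7 of a turn clockwise (seen from above) from seam0; same axes as seam_centre
- spindle_seat (a point): centre of the relief valve's round brass seat (52 mm across, 70 mm above the bench) where the weights rest; z up. The valve stands on the pot's skid, 170 mm to the pot's left. Its steel spindle, 16 mm in diameter, rises 85.5 mm above the seat (155.5 mm above the bench); its last 7.5 mm taper to 8 mm across
- weight1: valve weight: plain dark steel ring, 60 mm outside, 22 mm bore, 18 mm high, about 0.34 kg, lying flat on the bench to the left; origin at the centre of its underside, z up. All weights are alike; two to four are there (None if absent), and a full stack of four leaves the spindle's tip showing
- weight2: valve weight: plain dark steel ring, 60 mm outside, 22 mm bore, 18 mm high, about 0.34 kg, lying flat on the bench to the left; origin at the centre of its underside, z up. All weights are alike; two to four are there (None if absent), and a full stack of four leaves the spindle's tip showing
- weight3: valve weight: plain dark steel ring, 60 mm outside, 22 mm bore, 18 mm high, about 0.34 kg, lying flat on the bench to the left; origin at the centre of its underside, z up. All weights are alike; two to four are there (None if absent), and a full stack of four leaves the spindle's tip showing
- weight4: valve weight: plain dark steel ring, 60 mm outside, 22 mm bore, 18 mm high, about 0.34 kg, lying flat on the bench to the left; origin at the centre of its underside, z up. All weights are alike; two to four are there (None if absent), and a full stack of four leaves the spindle's tip showing
- isolator (a joint): rotary handle of the fan's isolator, on a grey box 95 x 115 mm, 59 mm high: 0 = off, grows clockwise seen from above, 1.571 = on, stops at both ends. A snap spring drives it from the middle (0.785) to the nearer end; turning it out of either end takes about 0.16 N m
- isolator_grip (a point): on the turning axis of the isolator's handle, 87 mm above the bench, at the middle of its grip: a black upright bar 70 mm long, 15 mm thick, from 69 to 101 mm above the bench. Own x axis along the bar (it turns with the handle), z up
- probe: leak-detector probe, a straight stylus: square black handle 26 x 26 mm, 104 mm long, with a steel nose of 8 mm diameter and 60 mm length below it; 0.12 kg. Starts upright in its holder. Origin at the centre of the handle's lower end (the shoulder); z runs up along the handle, x and y square to its sides
- probe_tip (a point): lower end of the probe's nose, 60 mm below the probe's origin
- holder_mouth (a point): centre of the mouth of the probe's holder, 75 mm above the bench: an upright aluminium tube, 38 mm outside, 19 mm bore, 63 mm deep, on a dark 90 x 90 mm foot, fixed. With the nose in the tube the probe's shoulder rests on the rim
- jar: squat white-capped glass jar, 76 mm across, 62 mm tall; a bystander, origin under its middle
- pickles: green glass jar with brass cap, 76 mm across, 110 mm tall; a bystander, origin under its middle
- screwdriver: screwdriver lying on the bench, 160 mm long; a bystander
- spanner: spanner lying on the bench, 180 mm long; a bystander
- bowl: amber glass bowl, 120 mm across, 50 mm tall; a bystander, origin under its middle
Mind the look-alikes: they are no part of the job. What is shaped like the weight2 but pink or yellow is not meant. Several things have the shape of the probe; the one meant has the colours described above.

How it is judged:
On the way, in this order (a step that is already met when the one before it is completed fails the run):
1. every weight lies level on the relief valve's spindle (horizontal distance between each of weight1, weight2, weight3, weight4 and spindle_seat below 0.006 m and z of weight1 in the frame of spindle_seat between -0.004 and 0.06 m and angle between the z axis of each of weight1, weight2, weight3, weight4 and the z axis of spindle_seat, either way round below 0.1 rad and z of weight2 in the frame of spindle_seat between -0.004 and 0.06 m and z of weight3 in the frame of spindle_seat between -0.004 and 0.06 m and z of weight4 in the frame of spindle_seat between -0.004 and 0.06 m), for 0.2 s.
2. then the isolator is switched on (value of joint isolator above 1.35 rad), for 0.2 s.
3. with the fan on, the probe's tip is at the joint by the latch (within 10 mm of seam0), slower than 0.08 m/s (value of joint isolator above 1.35 rad and distance between probe_tip and seam0 below 0.01 m and linear speed of probe below 0.08 m/s), for 0.2 s.
4. going clockwise, the tip passes seam1 within 10 mm, slower than 0.08 m/s, fan still on (value of joint isolator above 1.35 rad and distance between probe_tip and seam1 below 0.01 m and linear speed of probe below 0.08 m/s), for 0.2 s.
5. going clockwise, the tip passes seam2 within 10 mm, slower than 0.08 m/s, fan still on (value of joint isolator above 1.35 rad and distance between probe_tip and seam2 below 0.01 m and linear speed of probe below 0.08 m/s), for 0.2 s.
6. going clockwise, the tip passes seam3 within 10 mm, slower than 0.08 m/s, fan still on (value of joint isolator above 1.35 rad and distance between probe_tip and seam3 below 0.01 m and linear speed of probe below 0.08 m/s), for 0.2 s.
7. going clockwise, the tip passes seam4 within 10 mm, slower than 0.08 m/s, fan still on (value of joint isolator above 1.35 rad and distance between probe_tip and seam4 below 0.01 m and linear speed of probe below 0.08 m/s), for 0.2 s.
8. going clockwise, the tip passes seam5 within 10 mm, slower than 0.08 m/s, fan still on (value of joint isolator above 1.35 rad and distance between probe_tip and seam5 below 0.01 m and linear speed of probe below 0.08 m/s), for 0.2 s.
9. going clockwise, the tip passes seam6 within 10 mm, slower than 0.08 m/s, fan still on (value of joint isolator above 1.35 rad and distance between probe_tip and seam6 below 0.01 m and linear speed of probe below 0.08 m/s), for 0.2 s.
10. the tip is back at the latch (seam0) (all of step 3), for 0.2 s.
At the end, for the whole second after the job is handed in: All weights lie level on the valve's spindle (within 6 mm of its axis, within 0.1 rad), the isolator is off (below 0.2 rad), the probe stands upright in its holder (shoulder within 6 mm of the rim's height and 10 mm of its axis, within 0.1 rad), all at rest (all of step 1 and value of joint isolator below 0.2 rad and horizontal distance between probe and holder_mouth below 0.01 m and z of probe in the frame of holder_mouth between -0.006 and 0.006 m and angle between probe's own z axis and vertical below 0.1 rad and linear speed of each of probe, weight1, weight2, weight3, weight4 below 0.02 m/s); the robot touches nothing.
It fails at once if the held probe pressed on the rig with more than 25 N (contact force between probe and rig above 25 N and contact force between the fingers and probe above 8 N).
It fails at once if a bystander moved more than 30 mm (distance of any of jar, pickles, screwdriver, spanner, bowl from where it was at the start of the episode above 0.03 m).
Of weight1, weight2, weight3, weight4 only 2 to 4 are there at a start; the rules pass over those that are not, and their reading is None.
At some moment in a run one of weight1, weight2, weight3, weight4 may be knocked a few centimetres aside while the robot is not near it.
Once in a run the grip may slacken for a moment while it holds something.
It also fails if it takes over 210 s, if anything falls off the work surface, if the arm or the gripper's body presses on something with over 40 N, if the wrist force passes 120 N, or if a joint passes its speed limit or range.

### The arm

A 6-joint arm with a two-finger parallel gripper is mounted at the origin on the work surface. World frame = base frame: x ahead of the robot, y to its left, z up, the work surface at z = 0. Lengths are in m, angles in rad, forces in N, time in s.
With the tool pointing down it reaches from about 0.425 to 1.125 m from the base axis. Payload 14.9 kg.
Tool frame: the origin (TCP) lies at the very end of the fingers, on their centre line; the grasp point (between the pads) lies 19 mm behind it; z points along the fingers, y is the line along which they close (so a half turn about z gives the same grasp; the last joint's range is limited). The gripper opens to 91 mm and grips with 3 to 60 N. Pads are 32 mm wide; open, the fingers measure 118 mm over their backs; the gripper's body (76 mm by 178 mm) begins 60 mm behind the grasp point.
Start: joints at [1.31, 0.379, 1.734, -0, 1.028, -0.033], TCP at [0.158, 0.682, 0.214] pointing down, gripper open.
Joint ranges: [-2.77, 2.77], [-0.74, 2.19], [0, 2.66], [-1.06, 4.2], [0.31, 2.87], [-3.08, 3.08]. Speed limits (rad/s): [1.89, 1.89, 2.39, 3.14, 3.14, 3.14].

### API

Orientations are given as a 3x3 rotation matrix whose columns are the frame's x, y, z axes.
In Python, from station import sense, camera, finish_job gives the robot as it stands. The module is installed in compiled form; this text tells all that it offers.
- The arm moves only by the tool jog_arm, never from a script. Its argument "rows" is a list of rows, each a list of 3 entries, a list of its own where there are three numbers: the shift along the tool's x, y, z in m, then the turn, a rotation vector about the tool's x, y, z in rad, then the finger opening in m, from 0 to 0.0912. A call has 1 to 10 rows; each row is the pose to reach, as a shift and turn from the pose commanded when the call began, along the tool's axes at that moment; what a row does not reach only later rows make up. A row lasts 1/12 s, in which the tool goes at most 41.7 mm and 7.16 degrees, less where a joint would pass 70% of its speed; a pose out of reach is approached as far as the arm can. A call with a gripper value outside its range is refused whole. The fingers move at their own pace and stop on an object; the grip force is fixed at half the most. Time passes only in rows, so rows that repeat a pose let the fingers close. It gives the time, the measured TCP pose, the force, the opening and the grip force at its end, in the units of the state.
- sense(): the state, without advancing time (a new reading comes with each control period).
- camera(name): name is "scene" or "top" or "wrist"; returns a dict with "image" (384x512x3 uint8, red, green, blue), "fx", "fy", "cx", "cy" (pixels), "distortion" ([k1, k2, p1, p2, k3] as OpenCV has them; the pictures are not rectified), "eye" and "orientation" of the camera in the world. Camera axes: x right, y up, looking along -z (the intrinsics and any distortion apply to the point x, -y, -z); pixel columns grow to the right and rows downward; lengths in m; the calibration is good to about 2 mm. A picture is of the moment at which its call begins. There is no depth.
- finish_job(): hands the job in; it is judged then, once.
The state is a dict: "time_s": time; "q": joint angles; "dq": joint speeds; "tau": joint torques, N m; "tool_pos": TCP position; "orientation": TCP orientation; "force": force on the tool from outside, world axes, zero at the start; "torque": the same for the moment, N m; "grip_width": finger opening in m; "finger_force": force on a finger pad.
Only numpy, scipy, OpenCV 4.12 (cv2) and the standard library are available. Lean on these libraries where they do the work, as an engineer would, in place of code of your own. Each camera call takes 0.05 s, during which the arm holds its last target. There are 200 camera calls.

## Working session

There is one attempt and no reset: what is moved stays moved. The work goes in short steps, Python scripts to look and compute and a tool call to move; the robot and the scene stay as the last step left them, time stands still between calls to the robot, and variables do not carry over. Pictures are saved under pics/ and viewed, at most 14 in all, crops included, and the job is handed in when it is done.

Besides the shell and the picture viewer there is one more tool, called after "Request:" by a JSON object that holds its "method" and its "body". jog_arm: Moves the arm, as the interface text tells. Its arguments: {"type":"object","properties":{"rows":{"type":"array","items":{"type":"array"}}},"required":["rows"]}

```bash
mkdir -p pics; cat > h.py <<'E'
import numpy as np, cv2, pickle, sys
from station import sense, camera
def snap(name, fn):
    c=camera(name); pickle.dump(c,open(f'pics/{fn}.pkl','wb')); cv2.imwrite(f'pics/{fn}.png',c['image'][:,:,::-1]); return c
def load(fn): return pickle.load(open(f'pics/{fn}.pkl','rb'))
def K(c): return np.array([[c['fx'],0,c['cx']],[0,c['fy'],c['cy']],[0,0,1.]])
def ray(c,uv):
    p=cv2.undistortPoints(np.array([[uv]],float),K(c),np.array(c['distortion'],float))[0,0]
    d=np.array(c['orientation'])@np.array([p[0],-p[1],-1.]); return np.array(c['eye']),d/np.linalg.norm(d)
def onz(c,uv,z):
    e,d=ray(c,uv); return e+d*(z-e[2])/d[2]
def tri(*obs):
    A=np.zeros((3,3));b=np.zeros(3)
    for c,uv in obs:
        e,d=ray(c,uv);P=np.eye(3)-np.outer(d,d);A+=P;b+=P@e
    x=np.linalg.solve(A,b); return x,[np.linalg.norm((np.eye(3)-np.outer(ray(c,uv)[1],ray(c,uv)[1]))@(x-ray(c,uv)[0])) for c,uv in obs]
def proj(c,X):
    R=np.array(c['orientation']);p=R.T@(np.array(X,float)-np.array(c['eye']))
    q=np.array([[p[0],-p[1],-p[2]]]); return cv2.projectPoints(q,np.zeros(3),np.zeros(3),K(c),np.array(c['distortion'],float))[0][0,0]
def crop(fn,x0,y0,x1,y1,s,out):
    im=cv2.imread(f'pics/{fn}.png')[y0:y1,x0:x1]; cv2.imwrite(f'pics/{out}.png',cv2.resize(im,None,fx=s,fy=s,interpolation=cv2.INTER_CUBIC))
E
python3 - <<'E'
from h import *
a=snap('scene','s0');b=snap('top','t0');w=snap('wrist','w0')
for c in(a,b,w):print(np.round(c['eye'],3),np.round(c['orientation'],2).tolist(),c['fx'],c['distortion'])
i=np.vstack([a['image'],b['image']])[:,:,::-1]
s=sense();print(s)
cv2.imwrite('pics/st.png',cv2.resize(np.hstack([a['image'],b['image']])[:,:,::-1],(800,300)))
E
```

```text
[1.13  0.786 0.956] [[-0.8, -0.4, 0.45], [0.6, -0.53, 0.6], [-0.0, 0.75, 0.66]] 448.2963768735805 [0.01172187 0.         0.         0.         0.        ]
[0.369 0.011 1.318] [[-0.01, 0.99, -0.13], [-1.0, -0.0, 0.01], [0.01, 0.13, 0.99]] 412.7237621846022 [-0.05553524  0.          0.          0.          0.        ]
[0.088 0.697 0.384] [[0.23, -0.94, -0.25], [0.97, 0.22, 0.06], [-0.0, -0.25, 0.97]] 301.38645155217364 [-0.04296766  0.          0.          0.          0.        ]
{'time_s': 0.15, 'q': array([ 1.30970703e+00,  3.79289411e-01,  1.73461406e+00,  6.11382731e-06,
        1.02848520e+00, -3.32980770e-02]), 'dq': array([ 0.00171375, -0.00204505, -0.00144071,  0.00017882,  0.00012165,
       -0.00094042]), 'tau': array([-1.09326833e-03, -7.64105415e+01, -4.34660089e+01,  6.50425768e-02,
        4.09127225e-02, -6.73565933e-05]), 'tool_pos': array([0.1580093 , 0.68164714, 0.21345415]), 'orientation': array([[-9.74166856e-01,  2.25829343e-01, -2.10538601e-04],
       [ 2.25829439e-01,  9.74166554e-01, -7.67692037e-04],
       [ 3.17322753e-05, -7.95405953e-04, -9.99999683e-01]]), 'force': array([-0.72530628,  0.47042218,  0.26848033]), 'torque': array([-0.00624595, -0.01944604,  0.01603395]), 'finger_force': 0.0, 'grip_width': 0.09133085126317397}
```

View pics/s0.png

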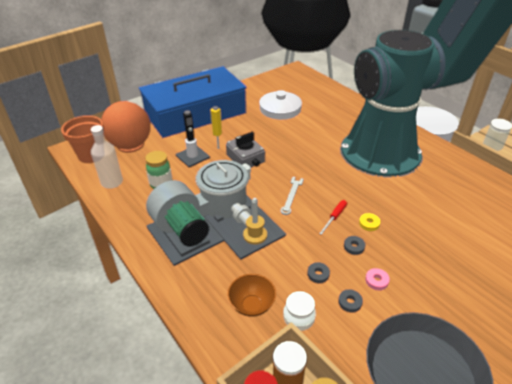

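View pics/t0.png

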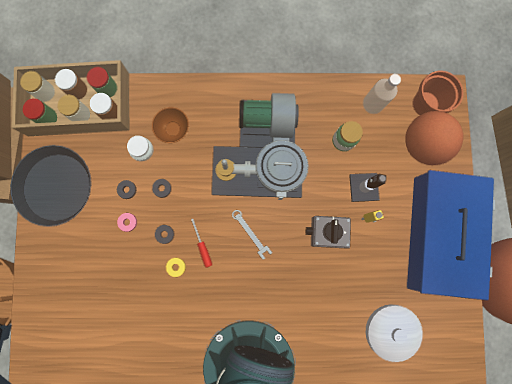

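The scene has three dark rings at top px (126,189), (162,188) and (164,234). The pink (126,222) and yellow (176,267) rings are look-alikes. The black-handled probe in the foot is at about (375,181); the yellow one at (375,215) is a look-alike. I'll enlarge both views to confirm this and measure.

```bash
python3 - <<'E'
from h import *
crop('t0',105,110,395,280,2.75,'tc'); crop('s0',130,90,400,320,2.6,'sc')
E
```

```text
(no output)
```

View pics/tc.png

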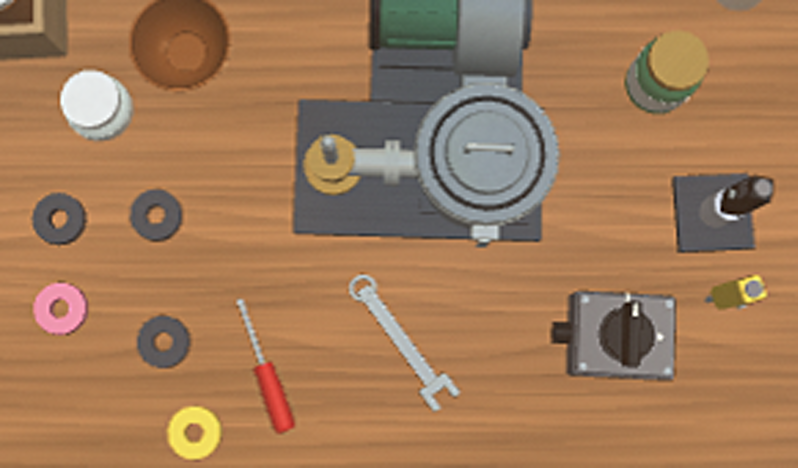

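View pics/sc.png

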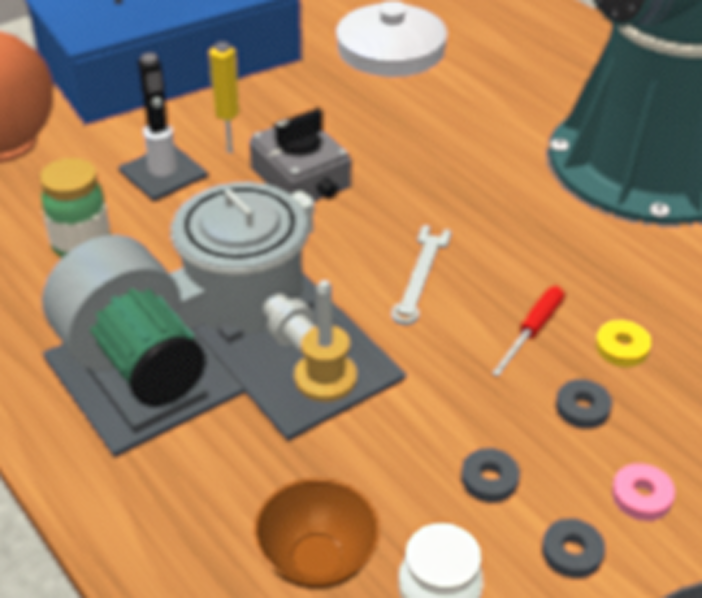

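The crops confirm the weights are the three dark rings, at top-crop (58,219), (156,215) and (163,341). The probe is the black-handled stylus in the aluminium tube at (740,195). The yellow stylus at (740,292) stands loose and is not meant. Next I triangulate.

```bash
cat >> h.py <<'E'
def uc(u,v,x0,y0,s): return (x0+(u+.5)/s-.5, y0+(v+.5)/s-.5)
E
python3 - <<'E'
from h import *
t=load('t0');s=load('s0')
T=lambda u,v:uc(u,v,105,110,2.75); S=lambda u,v:uc(u,v,130,90,2.6)
for n,a,b in [('wA',(58,219),(574,545)),('wB',(156,215),(490,472)),('wC',(163,341),(584,402)),('tip',(327,141),(323,284)),('probetop',(762,190),(150,58)),
 ('lidctr',(487,151),(241,222)),('latch',(484,235),(303,201)),('isoTop',(631,332),(299,125)),('iso_end1',(630,305),(283,136)),('iso_end2',(632,362),(318,116)),('screw_tip',(239,301),(497,373)),('spanner',(361,286),(404,314)),('jar',(93,98),(443,550)),('picklescap',(679,60),(69,172))]:
    x,r=tri((t,T(*a)),(s,S(*b))); print(n,np.round(x,4),np.round(r,4))
for n,a,z in [('wA',(58,219),.018),('wB',(156,215),.018),('wC',(163,341),.018),('lid',(487,151),.122),('tip',(327,141),.1555),('seat',(330,158),.07)]: print(n,onz(t,T(*a),z).round(4))
print('scene lid',onz(s,S(241,222),.122).round(4),'holder rim',onz(s,S(158,131),.075).round(4))
print('foot corners',[onz(t,T(*p),.012).round(3)[:2] for p in [(674,177),(681,251),(755,247)]])
E
```

```text
wA [0.55   0.3878 0.013 ] [0.0005 0.0005]
wB [0.5544 0.2736 0.0127] [0.0004 0.0004]
wC [0.4083 0.263  0.0121] [0.0009 0.0009]
tip [0.6123 0.0679 0.1538] [0.0003 0.0003]
probetop [ 0.5547 -0.3783  0.1829] [0.0005 0.0005]
lidctr [ 0.606  -0.1011  0.123 ] [0.0015 0.0015]
latch [ 0.5184 -0.0991  0.1126] [0.0011 0.0011]
isoTop [ 0.4136 -0.2584  0.0894] [0.0004 0.0004]
iso_end1 [ 0.4417 -0.2579  0.0845] [0.0023 0.0023]
iso_end2 [ 0.3817 -0.2588  0.0902] [0.0002 0.0002]
screw_tip [0.4543 0.1757 0.0129] [0.0002 0.0002]
spanner [0.4719 0.0353 0.0061] [0.0002 0.0002]
jar [0.6805 0.3399 0.062 ] [0.0022 0.0022]
picklescap [ 0.7114 -0.3171  0.1112] [0.0001 0.0001]
wA [0.5497 0.386  0.018 ]
wB [0.5539 0.2723 0.018 ]
wC [0.4088 0.2611 0.018 ]
lid [ 0.6074 -0.1021  0.122 ]
tip [0.6117 0.068  0.1555]
seat [0.6102 0.0687 0.07  ]
scene lid [ 0.6045 -0.1009  0.122 ] holder rim [ 0.5581 -0.3755  0.075 ]
foot corners [array([ 0.598, -0.332]), array([ 0.51 , -0.337]), array([ 0.515, -0.425])]
```

Heights and sizes check out: probe top 0.183 (expected 0.179), lid 0.123, spindle tip 0.154, jar 0.062. Spindle and latch both give a rig yaw of about -0.03. I'll turn the tool so its y is world +x and its x is world +y, and move above weight B.

Request:
{"method": "jog_arm", "body": {"rows": [[[-0.48, -0.31, 0.03], [0, 0, 1.343], 0.0912], [[-0.48, -0.31, 0.03], [0, 0, 1.343], 0.0912], [[-0.48, -0.31, 0.03], [0, 0, 1.343], 0.0912], [[-0.48, -0.31, 0.03], [0, 0, 1.343], 0.0912], [[-0.48, -0.31, 0.03], [0, 0, 1.343], 0.0912], [[-0.48, -0.31, 0.03], [0, 0, 1.343], 0.0912], [[-0.48, -0.31, 0.03], [0, 0, 1.343], 0.0912], [[-0.48, -0.31, 0.03], [0, 0, 1.343], 0.0912], [[-0.48, -0.31, 0.03], [0, 0, 1.343], 0.0912], [[-0.48, -0.31, 0.03], [0, 0, 1.343], 0.0912]]}}

```text
time_s: 0.98
tool_pos: [0.4486, 0.3813, 0.192]
orientation: [[-0.087, 0.996, 0.0], [0.996, 0.087, 0.0], [0.0, 0.0, -1.0]]
force: [1.3, 1.3, 0.8]
grip_width: 0.091
finger_force: 0.0
```

```bash
cat >> h.py <<'E'
from scipy.spatial.transform import Rotation as Ro
def go(x,y,z,ya=0.0):
    s=sense();R=np.array(s['orientation']);c,n=np.cos(ya),np.sin(ya)
    G=np.array([[-n,c,0],[c,n,0],[0,0,-1.]])  # y axis at angle ya from world x
    print('go',np.round(R.T@(np.array([x,y,z])-s['tool_pos']),4),Ro.from_matrix(R.T@G).as_rotvec().round(3))
def st():
    s=sense();print(round(s['time_s'],2),'pos',np.round(s['tool_pos'],4),'F',np.round(s['force'],1),'w',round(s['grip_width'],4),'ff',round(s['finger_force'],1),'q',np.round(s['q'],2))
E
python3 - <<'E'
from h import *
st();go(.554,.273,.18)
t=load('t0')
for n,p in [('pink',(126,222)),('yellow',(175.5,267))]: print(n,onz(t,p,.018).round(3))
E
```

```text
0.98 pos [0.4486 0.3813 0.192 ] F [1.3 1.3 0.8] w 0.091 ff 0.0 q [0.66 0.23 1.97 0.   0.93 0.58]
go [-0.117   0.0956  0.012 ] [ 0.    -0.     0.087]
pink [0.446 0.382 0.018]
yellow [0.305 0.223 0.018]
```

Request:
{"method": "jog_arm", "body": {"rows": [[[-0.117, 0.0956, 0.012], [0, 0, 0.087], 0.0912], [[-0.117, 0.0956, 0.012], [0, 0, 0.087], 0.0912], [[-0.117, 0.0956, 0.012], [0, 0, 0.087], 0.0912], [[-0.117, 0.0956, 0.012], [0, 0, 0.087], 0.0912], [[-0.117, 0.0956, 0.012], [0, 0, 0.087], 0.0912], [[-0.117, 0.0956, 0.012], [0, 0, 0.087], 0.0912], [[-0.117, 0.0956, 0.012], [0, 0, 0.087], 0.0912]]}}

```text
time_s: 1.57
tool_pos: [0.5532, 0.2756, 0.1799]
orientation: [[-0.006, 1.0, -0.001], [1.0, 0.006, -0.0], [-0.0, -0.001, -1.0]]
force: [-0.6, -0.5, -0.2]
grip_width: 0.0912
finger_force: 0.0
```

```bash
python3 - <<'E'
from h import *
st();w=snap('wrist','w1');print(proj(w,[.554,.273,.018]),proj(w,[.612,.068,.1555]),proj(w,[.55,.387,.018]),proj(w,[.408,.262,.018]));print(w['eye'])
cv2.imwrite('pics/w1b.png',cv2.resize(w['image'][:,:,::-1],(768,576)))
E
```

```text
1.57 pos [0.5532 0.2756 0.1799] F [-0.6 -0.5 -0.2] w 0.0912 ff 0.0 q [0.42 0.3  1.92 0.   0.93 0.42]
[255.81084369 178.3487557 ] [319.42295357 437.15296693] [252.7002212   71.18029214] [128.43681344 187.01221915]
[0.55325128 0.3461204  0.35061212]
```

View pics/w1b.png

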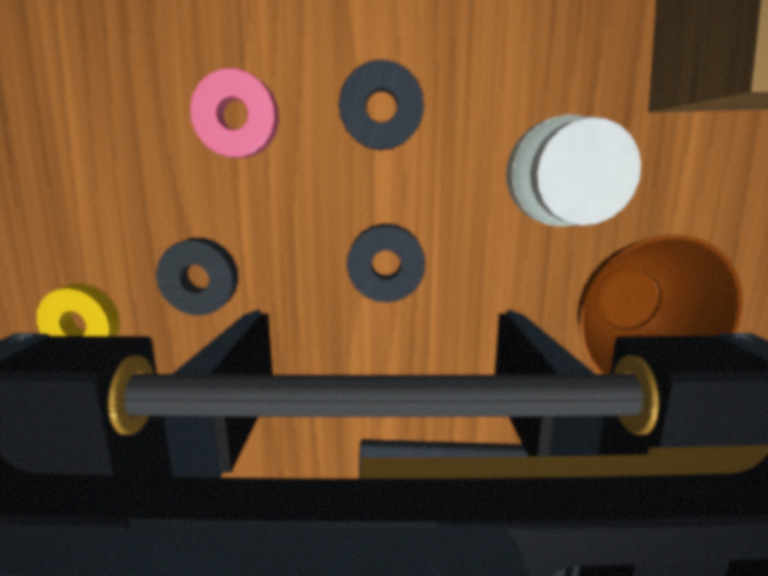

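Wrist view: weight B at (257,175), A at (254,70) and C at (131,184) in native pixels, all close to prediction. The fingers straddle x=256.

```bash
python3 - <<'E'
from h import *
w=load('w1')
for n,p in [('B',(386,262)),('A',(381,105)),('C',(197,276.5))]: print(n,onz(w,((p[0]+.5)/1.5-.5,(p[1]+.5)/1.5-.5),.014).round(4))
# automatic: dark mask centroids in wrist/top/scene on top face
for fn in('w1','t0','s0'):
    c=load(fn);im=c['image'].astype(int);m=((im.max(2)<95)&(im.max(2)-im.min(2)<25)).astype(np.uint8)
    n,l,stt,cen=cv2.connectedComponentsWithStats(m)
    for i in range(1,n):
        a=stt[i,4];W,H=stt[i,2:4]
        if a>80 and .6<W/H<1.7 and W<70:
            bb=(stt[i,0]+(W-1)/2,stt[i,1]+(H-1)/2);p=onz(c,bb,.009)
            if p[0]>.3 and p[1]>.15 and p[1]<.45 : print(fn,a,W,H,np.round(bb,1),p.round(4))
go(.554,.273,.006)
E
```

```text
B [0.5555 0.2766 0.014 ]
A [0.5511 0.3888 0.014 ]
C [0.4098 0.2644 0.014 ]
w1 2185 56 59 [253.5  69. ] [0.5508 0.3903 0.009 ]
w1 1758 51 51 [257. 175.] [0.5554 0.275  0.009 ]
w1 1897 53 51 [131. 184.] [0.4075 0.2634 0.009 ]
t0 163 18 18 [161.5 187.5] [0.5564 0.2738 0.009 ]
t0 191 19 18 [126.  189.5] [0.5503 0.3878 0.009 ]
t0 173 19 19 [164. 234.] [0.408  0.2627 0.009 ]
go [-0.003  0.001  0.174] [-0.     0.     0.007]
```

Request:
{"method": "jog_arm", "body": {"rows": [[[0, 0.0025, 0.04], [0, 0, 0.007], 0.0912], [[0, 0.0025, 0.08], [0, 0, 0.007], 0.0912], [[0, 0.0025, 0.12], [0, 0, 0.007], 0.0912], [[0, 0.0025, 0.15], [0, 0, 0.007], 0.0912], [[0, 0.0025, 0.166], [0, 0, 0.007], 0.0912], [[0, 0.0025, 0.174], [0, 0, 0.007], 0.0912], [[0, 0.0025, 0.174], [0, 0, 0.007], 0.05], [[0, 0.0025, 0.174], [0, 0, 0.007], 0.05], [[0, 0.0025, 0.174], [0, 0, 0.007], 0.05], [[0, 0.0025, 0.174], [0, 0, 0.007], 0.05]]}}

```text
time_s: 2.45
tool_pos: [0.557, 0.2761, 0.0077]
orientation: [[0.001, 1.0, 0.002], [1.0, -0.001, 0.001], [0.001, 0.002, -1.0]]
force: [0.1, 0.5, -0.7]
grip_width: 0.067
finger_force: 0.0
```

Request:
{"method": "jog_arm", "body": {"rows": [[[0, 0, 0], [0, 0, 0], 0.05], [[0, 0, 0], [0, 0, 0], 0.05], [[0, 0, 0], [0, 0, 0], 0.05]]}}

```text
time_s: 2.7
tool_pos: [0.5566, 0.2758, 0.0072]
orientation: [[0.001, 1.0, 0.001], [1.0, -0.001, 0.0], [0.0, 0.001, -1.0]]
force: [-3.4, 0.3, 8.9]
grip_width: 0.0584
finger_force: 30.0
```

Request:
{"method": "jog_arm", "body": {"rows": [[[0, 0, -0.02], [0, 0, 0], 0.05], [[0, 0, -0.055], [0, 0, 0], 0.05], [[0, 0, -0.095], [0, 0, 0], 0.05], [[-0.01, 0.003, -0.135], [0, 0, 0], 0.05], [[-0.035, 0.01, -0.165], [0, 0, 0], 0.05], [[-0.07, 0.02, -0.18], [0, 0, 0], 0.05], [[-0.105, 0.03, -0.19], [0, 0, 0], 0.05], [[-0.14, 0.04, -0.19], [0, 0, 0], 0.05], [[-0.175, 0.05, -0.19], [0, 0, 0], 0.05], [[-0.2, 0.055, -0.19], [0, 0, 0], 0.05]]}}

```text
time_s: 3.53
tool_pos: [0.6114, 0.0727, 0.1966]
orientation: [[0.002, 1.0, 0.001], [1.0, -0.002, -0.0], [-0.0, 0.001, -1.0]]
force: [-0.4, 0.6, -4.2]
grip_width: 0.0582
finger_force: 30.0
```

Request:
{"method": "jog_arm", "body": {"rows": [[[-0.008, 0.001, 0], [0, 0, 0], 0.05], [[-0.008, 0.001, 0], [0, 0, 0], 0.05], [[-0.008, 0.001, 0], [0, 0, 0], 0.05]]}}

```text
time_s: 3.78
tool_pos: [0.6117, 0.0674, 0.196]
orientation: [[0.002, 1.0, -0.0], [1.0, -0.002, 0.0], [0.0, -0.0, -1.0]]
force: [0.0, 0.0, -3.7]
grip_width: 0.0579
finger_force: 30.0
```

```bash
python3 - <<'E'
from h import *
st();s=snap('scene','s1');t=snap('top','t1');w=snap('wrist','w2')
print(proj(s,[.612,.068,.1555]),proj(w,[.612,.068,.1555]))
go(.612,.068,.18)
a=cv2.resize(s['image'][110:270,150:310][:,:,::-1],(400,400),interpolation=2);b=cv2.resize(w['image'][:,:,::-1],(400,300))
cv2.imwrite('pics/m1.png',np.hstack([a,np.vstack([b,np.zeros((100,400,3),np.uint8)])]))
E
```

```text
3.78 pos [0.6117 0.0674 0.196 ] F [ 0.   0.  -3.7] w 0.0579 ff 30.0 q [0.07 0.27 1.92 0.   0.95 0.07]
[254.15530346 198.45112307] [255.4465035 210.7363704]
go [-0.0005  0.0004  0.016 ] [-0. -0.  0.]
```

View pics/m1.png

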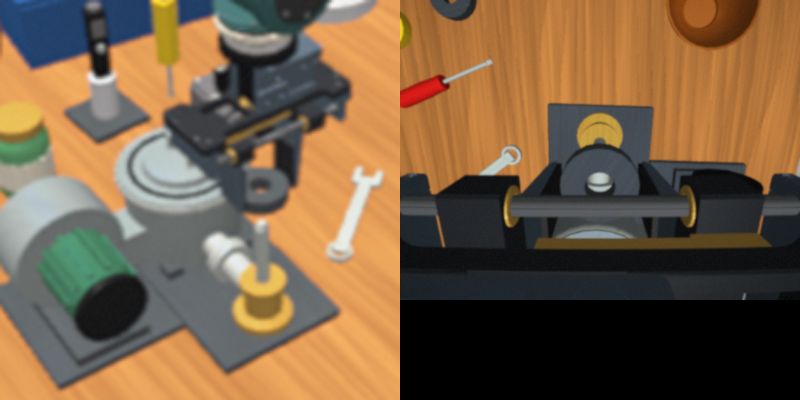

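The wrist view shows the ring held level, with its hole at about (599,181) over the spindle. The scene view puts the spindle tip at (255,199) against (254,198) predicted. I'll lower it and watch the force.

Request:
{"method": "jog_arm", "body": {"rows": [[[0, 0, 0.015], [0, 0, 0], 0.05], [[0, 0, 0.025], [0, 0, 0], 0.05], [[0, 0, 0.033], [0, 0, 0], 0.05], [[0, 0, 0.039], [0, 0, 0], 0.05], [[0, 0, 0.045], [0, 0, 0], 0.05], [[0, 0, 0.048], [0, 0, 0], 0.05], [[0, 0, 0.048], [0, 0, 0], 0.05]]}}

```text
time_s: 4.52
tool_pos: [0.6117, 0.0675, 0.1474]
orientation: [[0.001, 1.0, -0.001], [1.0, -0.001, -0.0], [-0.0, -0.001, -1.0]]
force: [-0.2, -0.2, -3.6]
grip_width: 0.0583
finger_force: 30.0
```

Request:
{"method": "jog_arm", "body": {"rows": [[[0, 0, 0.012], [0, 0, 0], 0.05], [[0, 0, 0.024], [0, 0, 0], 0.05], [[0, 0, 0.036], [0, 0, 0], 0.05], [[0, 0, 0.048], [0, 0, 0], 0.05], [[0, 0, 0.057], [0, 0, 0], 0.05], [[0, 0, 0.062], [0, 0, 0], 0.05], [[0, 0, 0.062], [0, 0, 0], 0.05]]}}

```text
time_s: 5.1
tool_pos: [0.6112, 0.0674, 0.0845]
orientation: [[0.001, 1.0, -0.002], [1.0, -0.001, -0.0], [-0.0, -0.002, -1.0]]
force: [-0.8, -1.0, -4.3]
grip_width: 0.0583
finger_force: 30.0
```

Request:
{"method": "jog_arm", "body": {"rows": [[[0, 0, 0], [0, 0, 0], 0.0912], [[0, 0, 0], [0, 0, 0], 0.0912], [[0, 0, 0], [0, 0, 0], 0.0912], [[0, 0, 0], [0, 0, 0], 0.0912], [[0, 0, 0], [0, 0, 0], 0.0912], [[0, 0, -0.03], [0, 0, 0], 0.0912], [[0, 0, -0.06], [0, 0, 0], 0.0912], [[0, 0, -0.1], [0, 0, 0], 0.0912], [[0, 0, -0.115], [0, 0, 0], 0.0912], [[0, 0, -0.115], [0, 0, 0], 0.0912]]}}

```text
time_s: 5.93
tool_pos: [0.6142, 0.0676, 0.2059]
orientation: [[0.001, 1.0, 0.007], [1.0, -0.001, 0.001], [0.001, 0.007, -1.0]]
force: [0.1, 0.3, 1.3]
grip_width: 0.0912
finger_force: 0.0
```

```bash
cat >> h.py <<'E'
def rings(fn,z=.009):
    c=load(fn);im=c['image'].astype(int);m=((im.max(2)<95)&(im.max(2)-im.min(2)<25)).astype(np.uint8)
    n,l,stt,cen=cv2.connectedComponentsWithStats(m)
    for i in range(1,n):
        a=stt[i,4];W,H=stt[i,2:4]
        if a>80 and .6<W/H<1.7 and W<90:
            bb=(stt[i,0]+(W-1)/2,stt[i,1]+(H-1)/2);p=onz(c,bb,z)
            if .3<p[0]<.7 and p[1]>.02 and p[1]<.5 : print(fn,a,W,H,np.round(bb,1),p.round(4))
E
python3 - <<'E'
from h import *
st();snap('top','t2');w=snap('wrist','w3');rings('t2');rings('w3')
go(.5505,.3885,.18)
E
```

```text
5.93 pos [0.6142 0.0676 0.2059] F [0.1 0.3 1.3] w 0.0912 ff 0.0 q [0.07 0.26 1.91 0.   0.96 0.07]
go [ 0.321  -0.0619  0.0215] [ 0.001 -0.    -0.001]
```

```bash
python3 - <<'E'
from h import *
t=cv2.imread('pics/t2.png')[110:290,90:330];w=cv2.imread('pics/w3.png')
s=snap('scene','s3')['image'][110:350,130:410][:,:,::-1]
cv2.imwrite('pics/m2.png',np.hstack([cv2.resize(t,(400,300)),cv2.resize(s,(350,300)) ]))
c=load('t2')['image'];print(c[189-2:189+3,126-8:126+9].max(2)[2]);print(c[188,150:175].max(1))
E
```

```text
[102 104 103 104  82  60 242 227 220 223 228 154 103 103 105 106 101]
[215 215 216 215 215 215 214 214 213 212 213 213 212 212 211 211 208 209
 208 208 207 206 205 204 203]
```

View pics/m2.png

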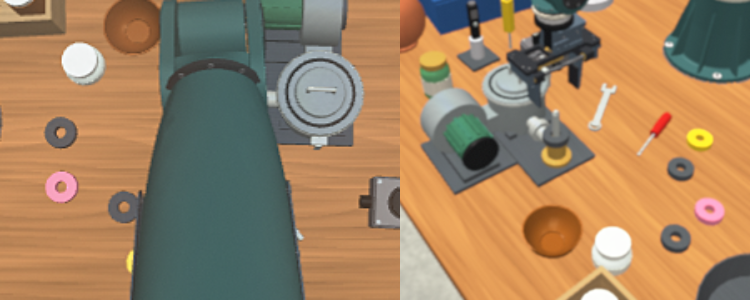

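Weight B is seated on the spindle (555,135 in the montage). A and C haven't moved. On to A.

Request:
{"method": "jog_arm", "body": {"rows": [[[0.04, -0.008, 0.003], [0, 0, 0], 0.0912], [[0.08, -0.016, 0.008], [0, 0, 0], 0.0912], [[0.12, -0.024, 0.016], [0, 0, 0], 0.0912], [[0.16, -0.032, 0.026], [0, 0, 0], 0.0912], [[0.2, -0.04, 0.026], [0, 0, 0], 0.0912], [[0.24, -0.048, 0.026], [0, 0, 0], 0.0912], [[0.28, -0.056, 0.026], [0, 0, 0], 0.0912], [[0.31, -0.061, 0.026], [0, 0, 0], 0.0912], [[0.321, -0.062, 0.026], [0, 0, 0], 0.0912], [[0.321, -0.062, 0.026], [0, 0, 0], 0.0912]]}}

```text
time_s: 6.92
tool_pos: [0.5492, 0.3902, 0.1734]
orientation: [[-0.002, 1.0, -0.002], [1.0, 0.002, -0.001], [-0.001, -0.002, -1.0]]
force: [-0.6, -0.1, -0.1]
grip_width: 0.0911
finger_force: 0.0
```

```bash
sed -i 's/im.max(2)<95)/im.max(2)<TH)/; s/def rings(fn,z=.009)/def rings(fn,z=.009,TH=120)/' h.py
python3 - <<'E'
from h import *
st();snap('top','t3');snap('wrist','w4');rings('t3');rings('w4');rings('w4',TH=100)
go(.5505,.3885,.006)
E
```

```text
6.92 pos [0.5492 0.3902 0.1734] F [-0.6 -0.1 -0.1] w 0.0911 ff 0.0 q [0.58 0.39 1.81 0.   0.95 0.58]
t3 246 19 19 [126. 189.] [0.5519 0.3879 0.009 ]
t3 231 19 19 [164. 234.] [0.408  0.2627 0.009 ]
w4 1828 52 52 [256.5 175.5] [0.5508 0.3885 0.009 ]
w4 1828 52 52 [256.5 175.5] [0.5508 0.3885 0.009 ]
go [0.0011 0.0009 0.1678] [-0.002  0.001 -0.001]
```

Request:
{"method": "jog_arm", "body": {"rows": [[[0, 0.001, 0.04], [0, 0, 0], 0.0912], [[0, 0.001, 0.08], [0, 0, 0], 0.0912], [[0, 0.001, 0.12], [0, 0, 0], 0.0912], [[0, 0.001, 0.15], [0, 0, 0], 0.0912], [[0, 0.001, 0.162], [0, 0, 0], 0.0912], [[0, 0.001, 0.167], [0, 0, 0], 0.0912], [[0, 0.001, 0.167], [0, 0, 0], 0.05], [[0, 0.001, 0.167], [0, 0, 0], 0.05], [[0, 0.001, 0.167], [0, 0, 0], 0.05], [[0, 0.001, 0.167], [0, 0, 0], 0.05]]}}

```text
time_s: 7.85
tool_pos: [0.5523, 0.389, 0.01]
orientation: [[0.001, 1.0, 0.002], [1.0, -0.001, 0.001], [0.001, 0.002, -1.0]]
force: [-0.3, -0.1, -0.1]
grip_width: 0.0677
finger_force: 0.0
```

Request:
{"method": "jog_arm", "body": {"rows": [[[0, 0, 0], [0, 0, 0], 0.05], [[0, 0, 0], [0, 0, 0], 0.05], [[0, 0, 0], [0, 0, 0], 0.05], [[0, 0, 0], [0, 0, 0], 0.05]]}}

```text
time_s: 8.18
tool_pos: [0.5518, 0.3889, 0.0094]
orientation: [[0.001, 1.0, 0.001], [1.0, -0.001, 0.001], [0.001, 0.001, -1.0]]
force: [-1.8, -2.2, 9.1]
grip_width: 0.0595
finger_force: 30.0
```

Request:
{"method": "jog_arm", "body": {"rows": [[[0, 0, -0.02], [0, 0, 0], 0.05], [[0, 0, -0.055], [0, 0, 0], 0.05], [[-0.01, 0.002, -0.09], [0, 0, 0], 0.05], [[-0.03, 0.006, -0.125], [0, 0, 0], 0.05], [[-0.06, 0.012, -0.15], [0, 0, 0], 0.05], [[-0.095, 0.018, -0.17], [0, 0, 0], 0.05], [[-0.13, 0.025, -0.18], [0, 0, 0], 0.05], [[-0.165, 0.031, -0.19], [0, 0, 0], 0.05], [[-0.2, 0.037, -0.19], [0, 0, 0], 0.05], [[-0.235, 0.044, -0.19], [0, 0, 0], 0.05]]}}

```text
time_s: 9.02
tool_pos: [0.595, 0.1519, 0.1992]
orientation: [[0.001, 1.0, 0.001], [1.0, -0.001, 0.0], [0.0, 0.001, -1.0]]
force: [0.8, 0.4, -2.4]
grip_width: 0.0591
finger_force: 30.0
```

Request:
{"method": "jog_arm", "body": {"rows": [[[-0.035, 0.006, 0], [0, 0, 0], 0.05], [[-0.065, 0.012, 0], [0, 0, 0], 0.05], [[-0.083, 0.016, 0], [0, 0, 0], 0.05], [[-0.086, 0.016, 0], [0, 0, 0], 0.05], [[-0.086, 0.016, 0], [0, 0, 0], 0.05], [[-0.086, 0.016, 0], [0, 0, 0], 0.05]]}}

```text
time_s: 9.52
tool_pos: [0.6107, 0.0678, 0.1981]
orientation: [[0.001, 1.0, -0.0], [1.0, -0.001, 0.0], [0.0, -0.0, -1.0]]
force: [0.1, 0.1, -3.4]
grip_width: 0.0594
finger_force: 30.0
```

```bash
python3 - <<'E'
from h import *
st();go(.6117,.0675,.15)
w=snap('wrist','w5');a=load('w2')
print([cv2.HoughCircles(cv2.cvtColor(c['image'][150:290,180:330],cv2.COLOR_RGB2GRAY),cv2.HOUGH_GRADIENT,1,50,param1=80,param2=18,minRadius=35,maxRadius=60) for c in (a,w)])
E
```

```text
9.52 pos [0.6107 0.0678 0.1981] F [ 0.1  0.1 -3.4] w 0.0594 ff 30.0 q [0.07 0.27 1.92 0.   0.96 0.07]
go [-0.0003  0.001   0.0481] [-0.    -0.    -0.001]
[array([[[75.5, 92.5, 52.8]]], dtype=float32), array([[[75.5, 87.5, 50.3]]], dtype=float32)]
```

Request:
{"method": "jog_arm", "body": {"rows": [[[0, 0.001, 0.015], [0, 0, 0], 0.05], [[0, 0.001, 0.025], [0, 0, 0], 0.05], [[0, 0.001, 0.033], [0, 0, 0], 0.05], [[0, 0.001, 0.039], [0, 0, 0], 0.05], [[0, 0.001, 0.045], [0, 0, 0], 0.05], [[0, 0.001, 0.048], [0, 0, 0], 0.05], [[0, 0.001, 0.048], [0, 0, 0], 0.05]]}}

```text
time_s: 10.15
tool_pos: [0.6116, 0.0675, 0.1494]
orientation: [[0.001, 1.0, -0.001], [1.0, -0.001, -0.0], [-0.0, -0.001, -1.0]]
force: [-0.5, 0.3, -2.8]
grip_width: 0.0592
finger_force: 30.0
```

Request:
{"method": "jog_arm", "body": {"rows": [[[0, 0, 0.012], [0, 0, 0], 0.05], [[0, 0, 0.024], [0, 0, 0], 0.05], [[0, 0, 0.035], [0, 0, 0], 0.05], [[0, 0, 0.044], [0, 0, 0], 0.05], [[0, 0, 0.048], [0, 0, 0], 0.05], [[0, 0, 0.048], [0, 0, 0], 0.05], [[0, 0, 0.048], [0, 0, 0], 0.05]]}}

```text
time_s: 10.73
tool_pos: [0.6119, 0.0674, 0.1019]
orientation: [[0.001, 1.0, -0.0], [1.0, -0.001, -0.0], [-0.0, -0.0, -1.0]]
force: [0.8, 0.5, -3.1]
grip_width: 0.0592
finger_force: 30.0
```

Now I'll release, lift, and travel to C at (0.408,0.263).

Request:
{"method": "jog_arm", "body": {"rows": [[[0, 0, 0], [0, 0, 0], 0.0912], [[0, 0, 0], [0, 0, 0], 0.0912], [[0, 0, 0], [0, 0, 0], 0.0912], [[0, 0, 0], [0, 0, 0], 0.0912], [[0, 0, 0], [0, 0, 0], 0.0912], [[0, 0, -0.03], [0, 0, 0], 0.0912], [[0, 0, -0.06], [0, 0, 0], 0.0912], [[0, 0, -0.09], [0, 0, 0], 0.0912], [[0, 0, -0.1], [0, 0, 0], 0.0912], [[0, 0, -0.1], [0, 0, 0], 0.0912]]}}

```text
time_s: 11.57
tool_pos: [0.6136, 0.0676, 0.2052]
orientation: [[0.001, 1.0, 0.005], [1.0, -0.001, 0.0], [0.0, 0.005, -1.0]]
force: [0.8, 0.4, 0.1]
grip_width: 0.091
finger_force: 0.0
```

Request:
{"method": "jog_arm", "body": {"rows": [[[0.028, -0.028, 0], [0, 0, 0], 0.0912], [[0.056, -0.056, 0.005], [0, 0, 0], 0.0912], [[0.084, -0.084, 0.01], [0, 0, 0], 0.0912], [[0.11, -0.11, 0.02], [0, 0, 0], 0.0912], [[0.135, -0.138, 0.025], [0, 0, 0], 0.0912], [[0.16, -0.165, 0.03], [0, 0, 0], 0.0912], [[0.18, -0.188, 0.03], [0, 0, 0], 0.0912], [[0.1955, -0.204, 0.03], [0, 0, 0], 0.0912], [[0.1955, -0.204, 0.03], [0, 0, 0], 0.0912], [[0.1955, -0.204, 0.03], [0, 0, 0], 0.0912]]}}

```text
time_s: 12.4
tool_pos: [0.4071, 0.2634, 0.1711]
orientation: [[-0.001, 1.0, -0.001], [1.0, 0.001, -0.001], [-0.001, -0.001, -1.0]]
force: [-0.1, -0.5, 0.2]
grip_width: 0.0913
finger_force: 0.0
```

```bash
python3 - <<'E'
from h import *
st();snap('top','t4');snap('wrist','w6');rings('t4');rings('w6');rings('w6',TH=100)
snap('scene','s4')
go(.408,.263,.006)
E
```

```text
12.4 pos [0.4071 0.2634 0.1711] F [-0.1 -0.5  0.2] w 0.0913 ff 0.0 q [ 0.53  0.1   2.18 -0.    0.86  0.53]
w6 1865 52 52 [255.5 175.5] [0.4083 0.2635 0.009 ]
w6 1865 52 52 [255.5 175.5] [0.4083 0.2635 0.009 ]
go [ 0.0005 -0.0005  0.1657] [-0.     0.    -0.002]
```

Request:
{"method": "jog_arm", "body": {"rows": [[[0, 0, 0.04], [0, 0, 0], 0.0912], [[0, 0, 0.08], [0, 0, 0], 0.0912], [[0, 0, 0.12], [0, 0, 0], 0.0912], [[0, 0, 0.148], [0, 0, 0], 0.0912], [[0, 0, 0.158], [0, 0, 0], 0.0912], [[0, 0, 0.163], [0, 0, 0], 0.0912], [[0, 0, 0.163], [0, 0, 0], 0.05], [[0, 0, 0.163], [0, 0, 0], 0.05], [[0, 0, 0.163], [0, 0, 0], 0.05], [[0, 0, 0.163], [0, 0, 0], 0.05]]}}

```text
time_s: 13.38
tool_pos: [0.4091, 0.2636, 0.0105]
orientation: [[0.001, 1.0, 0.002], [1.0, -0.001, 0.001], [0.001, 0.002, -1.0]]
force: [-0.1, -0.1, 0.6]
grip_width: 0.0674
finger_force: 0.0
```

Request:
{"method": "jog_arm", "body": {"rows": [[[0, 0, 0], [0, 0, 0], 0.05], [[0, 0, 0], [0, 0, 0], 0.05], [[0, 0, 0], [0, 0, 0], 0.05], [[0, 0, 0], [0, 0, 0], 0.05]]}}

```text
time_s: 13.72
tool_pos: [0.4087, 0.2635, 0.0101]
orientation: [[0.001, 1.0, 0.001], [1.0, -0.001, 0.001], [0.001, 0.001, -1.0]]
force: [-2.7, -0.8, 12.6]
grip_width: 0.0586
finger_force: 30.0
```

Request:
{"method": "jog_arm", "body": {"rows": [[[0, 0, -0.02], [0, 0, 0], 0.05], [[0, 0, -0.055], [0, 0, 0], 0.05], [[-0.005, 0.005, -0.095], [0, 0, 0], 0.05], [[-0.02, 0.02, -0.125], [0, 0, 0], 0.05], [[-0.04, 0.04, -0.15], [0, 0, 0], 0.05], [[-0.065, 0.065, -0.17], [0, 0, 0], 0.05], [[-0.09, 0.092, -0.185], [0, 0, 0], 0.05], [[-0.115, 0.118, -0.19], [0, 0, 0], 0.05], [[-0.14, 0.144, -0.19], [0, 0, 0], 0.05], [[-0.165, 0.17, -0.19], [0, 0, 0], 0.05]]}}

```text
time_s: 14.55
tool_pos: [0.579, 0.0964, 0.1999]
orientation: [[0.001, 1.0, 0.001], [1.0, -0.001, 0.0], [0.0, 0.001, -1.0]]
force: [0.8, -0.6, -4.2]
grip_width: 0.0584
finger_force: 30.0
```

Request:
{"method": "jog_arm", "body": {"rows": [[[-0.02, 0.02, 0], [0, 0, 0], 0.05], [[-0.029, 0.031, 0], [0, 0, 0], 0.05], [[-0.031, 0.033, 0], [0, 0, 0], 0.05], [[-0.031, 0.033, 0], [0, 0, 0], 0.05], [[-0.031, 0.033, 0], [0, 0, 0], 0.05], [[-0.031, 0.033, 0], [0, 0, 0], 0.05]]}}

```text
time_s: 15.05
tool_pos: [0.61, 0.0679, 0.199]
orientation: [[0.0, 1.0, -0.001], [1.0, -0.0, 0.0], [0.0, -0.001, -1.0]]
force: [-0.1, 0.9, -3.7]
grip_width: 0.0583
finger_force: 30.0
```

```bash
python3 - <<'E'
from h import *
st();go(.6118,.0675,.15)
w=snap('wrist','w7')
print([cv2.HoughCircles(cv2.cvtColor(c['image'][150:290,180:330],cv2.COLOR_RGB2GRAY),cv2.HOUGH_GRADIENT,1,50,param1=80,param2=18,minRadius=35,maxRadius=60) for c in (w,)])
E
```

```text
15.05 pos [0.61   0.0679 0.199 ] F [-0.1  0.9 -3.7] w 0.0583 ff 30.0 q [0.07 0.26 1.92 0.   0.96 0.07]
go [-0.0004  0.0019  0.049 ] [-0.001 -0.    -0.   ]
[array([[[75.5, 88.5, 51.6]]], dtype=float32)]
```

Request:
{"method": "jog_arm", "body": {"rows": [[[0, 0.0015, 0.01], [0, 0, 0], 0.05], [[0, 0.0015, 0.022], [0, 0, 0], 0.05], [[0, 0.0015, 0.032], [0, 0, 0], 0.05], [[0, 0.0015, 0.039], [0, 0, 0], 0.05], [[0, 0.0015, 0.045], [0, 0, 0], 0.05], [[0, 0.0015, 0.049], [0, 0, 0], 0.05], [[0, 0.0015, 0.049], [0, 0, 0], 0.05]]}}

```text
time_s: 15.68
tool_pos: [0.612, 0.0668, 0.149]
orientation: [[0.001, 1.0, -0.001], [1.0, -0.001, -0.0], [-0.0, -0.001, -1.0]]
force: [-0.0, 0.5, -3.3]
grip_width: 0.0584
finger_force: 30.0
```

Request:
{"method": "jog_arm", "body": {"rows": [[[0, 0, 0.01], [0, 0, 0], 0.05], [[0, 0, 0.02], [0, 0, 0], 0.05], [[0, 0, 0.028], [0, 0, 0], 0.05], [[0, 0, 0.028], [0, 0, 0], 0.05], [[0, 0, 0.028], [0, 0, 0], 0.05]]}}

```text
time_s: 16.1
tool_pos: [0.612, 0.0669, 0.1214]
orientation: [[0.001, 1.0, -0.001], [1.0, -0.001, -0.0], [-0.0, -0.001, -1.0]]
force: [0.1, -0.3, -3.4]
grip_width: 0.0586
finger_force: 30.0
```

Request:
{"method": "jog_arm", "body": {"rows": [[[0, 0, 0], [0, 0, 0], 0.0912], [[0, 0, 0], [0, 0, 0], 0.0912], [[0, 0, 0], [0, 0, 0], 0.0912], [[0, 0, 0], [0, 0, 0], 0.0912], [[0, 0, 0], [0, 0, 0], 0.0912], [[0, 0, -0.03], [0, 0, 0], 0.0912], [[0, 0, -0.06], [0, 0, 0], 0.0912], [[0, 0, -0.09], [0, 0, 0], 0.0912], [[0, 0, -0.12], [0, 0, 0], 0.0912], [[0, 0, -0.12], [0, 0, 0], 0.0912]]}}

```text
time_s: 16.93
tool_pos: [0.6152, 0.0671, 0.2484]
orientation: [[0.001, 1.0, 0.008], [1.0, -0.001, 0.001], [0.001, 0.008, -1.0]]
force: [1.5, 0.5, 1.0]
grip_width: 0.0911
finger_force: 0.0
```

```bash
python3 - <<'E'
from h import *
t=load('t0');s=load('s0')
T=lambda u,v:uc(u,v,105,110,2.75); S=lambda u,v:uc(u,v,130,90,2.6)
for n,a,b in [('ytop',(752,289),(222,48)),('ynose',(710,299),(229,152)),('ybot',(722,297),(227,118))]: print(n,tri((t,T(*a)),(s,S(*b))))
st();go(.4136,-.2584,.24,np.pi/2)
sc=snap('scene','s5')['image'][140:280,190:330][:,:,::-1]
iso=cv2.imread('pics/t0.png')[195:285,290:395]
so=cv2.imread('pics/s0.png')[100:180,190:290]
cv2.imwrite('pics/m3.png',np.hstack([cv2.resize(sc,(400,400),interpolation=2),np.vstack([cv2.resize(iso,(350,300),interpolation=2),cv2.resize(so,(350,280),interpolation=2)])[:400]]) if 0 else np.hstack([cv2.resize(sc,(290,290),interpolation=2),cv2.resize(iso[:90,:90],(290,290),interpolation=2),cv2.resize(so[:80,:60],(218,290),interpolation=2)]))
E
```

```text
ytop (array([ 0.45464659, -0.36883311,  0.16606695]), [np.float64(0.0006178218999098003), np.float64(0.0006178218999096781)])
ynose (array([ 0.45483353, -0.37306093, -0.00197394]), [np.float64(0.00036521790514978063), np.float64(0.00036521790514971894)])
ybot (array([ 0.45404819, -0.37070764,  0.05569252]), [np.float64(0.0006900127247016624), np.float64(0.0006900127247014465)])
16.93 pos [0.6152 0.0671 0.2484] F [1.5 0.5 1. ] w 0.0911 ff 0.0 q [0.07 0.21 1.89 0.   1.04 0.07]
go [-0.3257 -0.2013  0.0066] [ 0.007  0.006 -1.572]
```

View pics/m3.png

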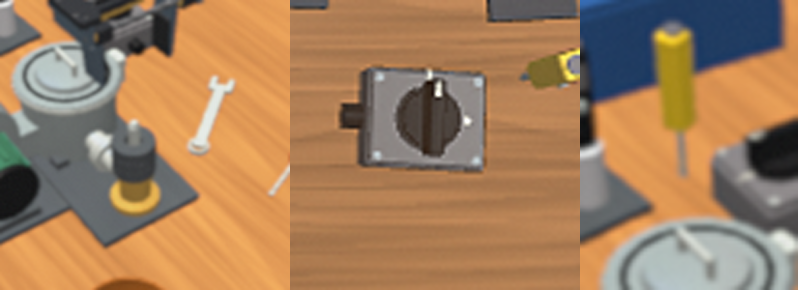

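All three weights are stacked level. The isolator bar lies along x with its mark at "off", and the "on" mark is on the -y side. The yellow probe stands at (0.4545,-0.371), 0.166 m tall, so I'll keep the gripper body above it.

Request:
{"method": "jog_arm", "body": {"rows": [[[-0.033, -0.02, 0], [0, 0, -0.12], 0.0912], [[-0.066, -0.04, 0], [0, 0, -0.24], 0.0912], [[-0.1, -0.06, 0], [0, 0, -0.36], 0.0912], [[-0.133, -0.08, 0], [0, 0, -0.48], 0.0912], [[-0.166, -0.1, 0], [0, 0, -0.6], 0.0912], [[-0.2, -0.12, 0], [0, 0, -0.72], 0.08], [[-0.233, -0.14, 0], [0, 0, -0.84], 0.07], [[-0.266, -0.16, 0], [0, 0, -0.96], 0.06], [[-0.296, -0.18, 0], [0, 0, -1.08], 0.06], [[-0.32, -0.197, 0.003], [0, 0, -1.2], 0.06]]}}

```text
time_s: 17.82
tool_pos: [0.4154, -0.2521, 0.2389]
orientation: [[-0.917, 0.4, -0.0], [0.4, 0.917, 0.0], [0.0, -0.0, -1.0]]
force: [0.5, -0.8, -0.2]
grip_width: 0.0615
finger_force: 0.0
```

```bash
python3 - <<'E'
from h import *
st();t=load('t0');print(onz(t,uc(433,117,0,0,290/90)+np.array([290,195]) if 0 else (290+(433-290+.5)*90/290-.5,195+(117.5)*90/290-.5),.101)); go(.413,-.2584,.24,np.pi/2)
E
```

```text
17.82 pos [ 0.4154 -0.2521  0.2389] F [ 0.5 -0.8 -0.2] w 0.0615 ff 0.0 q [-0.59 -0.    2.14 -0.    1.   -1.75]
[ 0.4118387  -0.25576074  0.101     ]
go [-0.0004 -0.0068 -0.0011] [ 0.    -0.    -0.411]
```

Request:
{"method": "jog_arm", "body": {"rows": [[[0, -0.004, 0], [0, 0, -0.12], 0.06], [[0, -0.004, 0.01], [0, 0, -0.24], 0.06], [[0, -0.004, 0.02], [0, 0, -0.36], 0.06], [[0, -0.004, 0.03], [0, 0, -0.38], 0.06], [[0, -0.004, 0.03], [0, 0, -0.38], 0.06], [[0, -0.004, 0.03], [0, 0, -0.38], 0.06]]}}

```text
time_s: 18.32
tool_pos: [0.4148, -0.2539, 0.2085]
orientation: [[-0.999, 0.04, -0.002], [0.04, 0.999, 0.001], [0.002, 0.001, -1.0]]
force: [-0.2, 0.1, -0.2]
grip_width: 0.06
finger_force: 0.0
```

```bash
python3 - <<'E'
from h import *
st();print(sense()['orientation'].round(3).tolist());go(.4125,-.257,.088,np.pi/2);w=snap('wrist','w8')
for p in [(.4125,-.257,.101),(.4475,-.257,.101),(.3775,-.257,.101)]:print(proj(w,p).round(1))
cv2.imwrite('pics/w8b.png',cv2.resize(w['image'][:,:,::-1],(640,480)))
E
```

```text
18.32 pos [ 0.4148 -0.2539  0.2085] F [-0.2  0.1 -0.2] w 0.06 ff 0.0 q [-0.6   0.04  2.16 -0.    0.94 -2.13]
[[-0.999, 0.04, -0.002], [0.04, 0.999, 0.001], [0.002, 0.001, -1.0]]
go [ 0.0019 -0.0033  0.1205] [ 0.001 -0.002 -0.04 ]
[253.3 187.2]
[254.8 221.8]
[251.8 150.4]
```

View pics/w8b.png

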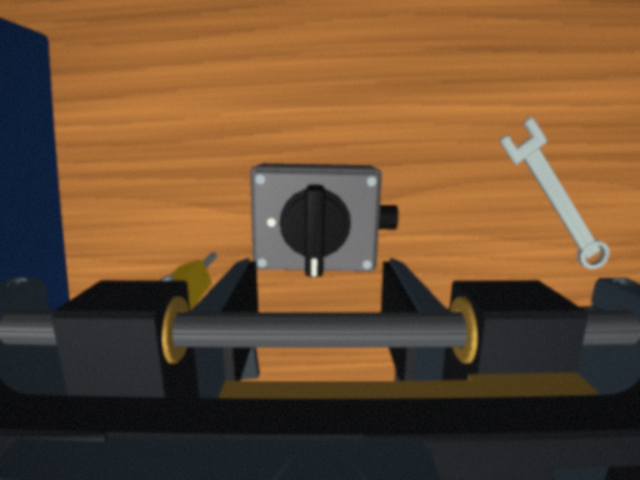

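The wrist view shows the bar running from (253,149) to (252,217) in native pixels, along tool x. The axis comes out near (0.4105,-0.2575). I'll lower and grip it.

Request:
{"method": "jog_arm", "body": {"rows": [[[0.004, -0.0038, 0.03], [0, 0, 0], 0.06], [[0.004, -0.0038, 0.06], [0, 0, 0], 0.06], [[0.004, -0.0038, 0.09], [0, 0, 0], 0.06], [[0.004, -0.0038, 0.11], [0, 0, 0], 0.06], [[0.004, -0.0038, 0.119], [0, 0, 0], 0.06], [[0.004, -0.0038, 0.1225], [0, 0, 0], 0.06], [[0.004, -0.0038, 0.1225], [0, 0, 0], 0.06], [[0.004, -0.0038, 0.1225], [0, 0, 0], 0.005], [[0.004, -0.0038, 0.1225], [0, 0, 0], 0.005], [[0.004, -0.0038, 0.1225], [0, 0, 0], 0.005]]}}

```text
time_s: 19.2
tool_pos: [0.4117, -0.2585, 0.088]
orientation: [[-0.999, 0.037, 0.002], [0.037, 0.999, -0.001], [-0.002, -0.001, -1.0]]
force: [-0.9, -0.2, -0.1]
grip_width: 0.0427
finger_force: 0.0
```

Request:
{"method": "jog_arm", "body": {"rows": [[[0, 0, 0], [0, 0, 0], 0.005], [[0, 0, 0], [0, 0, 0], 0.005], [[0, 0, 0], [0, 0, 0], 0.005], [[0, 0, 0], [0, 0, 0], 0.005], [[0, 0, 0], [0, 0, 0], 0.005], [[0, 0, 0], [0, 0, 0], 0.005]]}}

```text
time_s: 19.7
tool_pos: [0.4111, -0.2576, 0.0869]
orientation: [[-0.999, 0.038, -0.0], [0.038, 0.999, 0.001], [0.0, 0.001, -1.0]]
force: [-0.7, 6.0, 5.4]
grip_width: 0.0151
finger_force: 29.9
```

Request:
{"method": "jog_arm", "body": {"rows": [[[0, 0, 0], [0, 0, 0.1], 0.005], [[0, 0, 0], [0, 0, 0.2], 0.005], [[0, 0, 0], [0, 0, 0.3], 0.005], [[0, 0, 0], [0, 0, 0.4], 0.005], [[0, 0, 0], [0, 0, 0.5], 0.005], [[0, 0, 0], [0, 0, 0.6], 0.005], [[0, 0, 0], [0, 0, 0.7], 0.005], [[0, 0, 0], [0, 0, 0.8], 0.005], [[0, 0, 0], [0, 0, 0.9], 0.005], [[0, 0, 0], [0, 0, 1.0], 0.005]]}}

```text
time_s: 20.53
tool_pos: [0.4116, -0.2568, 0.087]
orientation: [[-0.504, 0.864, 0.001], [0.864, 0.504, 0.002], [0.001, 0.002, -1.0]]
force: [8.8, 19.1, 4.4]
grip_width: 0.015
finger_force: 30.0
```

Request:
{"method": "jog_arm", "body": {"rows": [[[0, 0, 0], [0, 0, 0.1], 0.005], [[0, 0, 0], [0, 0, 0.2], 0.005], [[0, 0, 0], [0, 0, 0.3], 0.005], [[0, 0, 0], [0, 0, 0.4], 0.005], [[0, 0, 0], [0, 0, 0.5], 0.005], [[0, 0, 0], [0, 0, 0.57], 0.005], [[0, 0, 0], [0, 0, 0.57], 0.005], [[0, 0, 0], [0, 0, 0.57], 0.005]]}}

```text
time_s: 21.2
tool_pos: [0.4122, -0.2567, 0.087]
orientation: [[0.038, 0.999, 0.002], [0.999, -0.038, 0.002], [0.002, 0.002, -1.0]]
force: [15.5, 20.5, 1.6]
grip_width: 0.0146
finger_force: 29.9
```

```bash
python3 -c "
from h import *
st();s=sense();print(s['orientation'].round(3).tolist(),s['torque'].round(2))"
```

```text
21.2 pos [ 0.4122 -0.2567  0.087 ] F [15.5 20.5  1.6] w 0.0146 ff 29.9 q [-0.61  0.25  2.21  0.    0.68 -0.57]
[[0.038, 0.999, 0.002], [0.999, -0.038, 0.002], [0.002, 0.002, -1.0]] [ 3.78 -2.62 -0.14]
```

Request:
{"method": "jog_arm", "body": {"rows": [[[0, 0, 0], [0, 0, 0], 0.06], [[0, 0, 0], [0, 0, 0], 0.06], [[0, 0, 0], [0, 0, 0], 0.06], [[0, 0, 0], [0, 0, 0], 0.06], [[0, 0, -0.03], [0, 0, 0], 0.06], [[0, 0, -0.07], [0, 0, 0], 0.06], [[0, 0, -0.11], [0, 0, 0], 0.06], [[0, 0, -0.15], [0, 0, 0], 0.07], [[0, 0, -0.18], [0, 0, 0], 0.07], [[0, 0, -0.19], [0, 0, 0], 0.07]]}}

```text
time_s: 22.03
tool_pos: [0.4124, -0.2591, 0.2817]
orientation: [[0.036, 0.999, 0.005], [0.999, -0.036, -0.004], [-0.003, 0.005, -1.0]]
force: [0.3, -0.2, 0.3]
grip_width: 0.0697
finger_force: 0.0
```

Request:
{"method": "jog_arm", "body": {"rows": [[[-0.02, 0.026, 0], [0, 0, 0], 0.07], [[-0.04, 0.052, 0], [0, 0, 0], 0.07], [[-0.06, 0.078, 0], [0, 0, 0], 0.07], [[-0.08, 0.104, 0], [0, 0, 0], 0.07], [[-0.1, 0.13, 0], [0, 0, 0], 0.07], [[-0.112, 0.146, 0], [0, 0, -0.04], 0.07], [[-0.1145, 0.1485, 0], [0, 0, -0.04], 0.07], [[-0.1145, 0.1485, 0], [0, 0, -0.04], 0.07], [[-0.1145, 0.1485, 0], [0, 0, -0.04], 0.07]]}}

```text
time_s: 22.78
tool_pos: [0.5546, -0.3773, 0.2758]
orientation: [[-0.003, 1.0, -0.001], [1.0, 0.003, 0.001], [0.001, -0.001, -1.0]]
force: [-0.7, 0.4, -0.1]
grip_width: 0.0703
finger_force: 0.0
```

```bash
python3 - <<'E'
from h import *
st();print(sense()['orientation'].round(3).tolist());w=snap('wrist','w9');s=snap('scene','s9')
print(proj(w,(.556,-.377,.179)),proj(w,(.556,-.377,.075)))
a=cv2.resize(w['image'][100:300,150:360][:,:,::-1],(504,480),interpolation=2)
b=cv2.resize(s['image'][100:180,160:270][:,:,::-1],(275,200),interpolation=2)
cv2.imwrite('pics/m4.png',np.hstack([a,np.vstack([b,np.zeros((280,275,3),np.uint8)])]))
E
```

```text
22.78 pos [ 0.5546 -0.3773  0.2758] F [-0.7  0.4 -0.1] w 0.0703 ff 0.0 q [-0.63  0.27  1.76 -0.    1.11 -0.64]
[[-0.003, 1.0, -0.001], [1.0, 0.003, 0.001], [0.001, -0.001, -1.0]]
[256.6763623  190.57305687] [256.44456719 169.54436747]
```

View pics/m4.png

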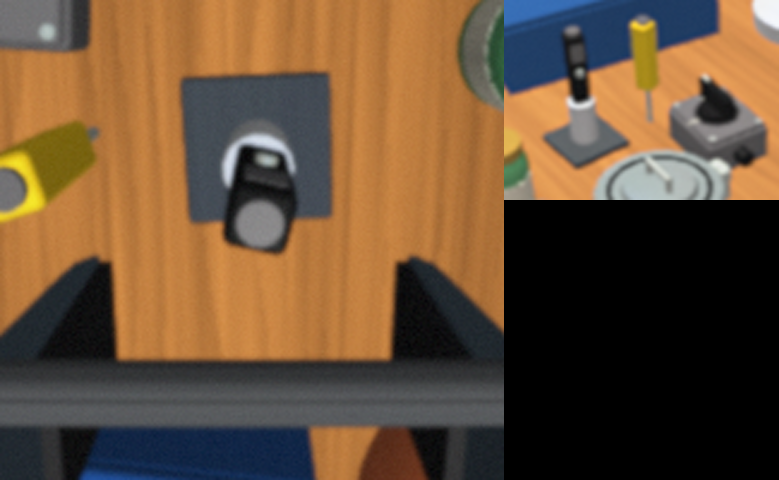

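The wrist view shows the black-handled probe's top at (258,192.5) native, in the tube with its rim at about (258,169), turned roughly -0.18 rad. The scene inset shows the isolator bar turned to "on". Probe top is at about (0.5575,-0.3785). I'll descend and grip mid-handle.

Request:
{"method": "jog_arm", "body": {"rows": [[[-0.001, 0.002, 0.02], [0, 0, 0.1], 0.07], [[-0.001, 0.002, 0.05], [0, 0, 0.18], 0.07], [[-0.001, 0.002, 0.08], [0, 0, 0.18], 0.07], [[-0.001, 0.002, 0.11], [0, 0, 0.18], 0.07], [[-0.001, 0.002, 0.135], [0, 0, 0.18], 0.07], [[-0.001, 0.002, 0.15], [0, 0, 0.18], 0.07], [[-0.001, 0.002, 0.156], [0, 0, 0.18], 0.07], [[-0.001, 0.002, 0.156], [0, 0, 0.18], 0.07], [[-0.001, 0.002, 0.156], [0, 0, 0.18], 0.015], [[-0.001, 0.002, 0.156], [0, 0, 0.18], 0.015]]}}

```text
time_s: 23.72
tool_pos: [0.5581, -0.3793, 0.1226]
orientation: [[0.175, 0.985, 0.002], [0.985, -0.175, -0.001], [-0.001, 0.002, -1.0]]
force: [-0.1, 0.9, -0.4]
grip_width: 0.0596
finger_force: 0.0
```

Request:
{"method": "jog_arm", "body": {"rows": [[[0, 0, 0], [0, 0, 0], 0.015], [[0, 0, 0], [0, 0, 0], 0.015], [[0, 0, 0], [0, 0, 0], 0.015], [[0, 0, 0], [0, 0, 0], 0.015], [[0, 0, 0], [0, 0, 0], 0.015], [[0, 0, 0], [0, 0, 0], 0.015]]}}

```text
time_s: 24.22
tool_pos: [0.5574, -0.3788, 0.121]
orientation: [[0.175, 0.985, 0.0], [0.985, -0.175, -0.0], [-0.0, 0.0, -1.0]]
force: [0.5, 0.8, 0.7]
grip_width: 0.0259
finger_force: 30.0
```

```bash
python3 - <<'E'
from h import *
st();s=sense();print(s['orientation'].round(3).tolist(),s['torque'].round(2))
i=camera('scene')['image'];print(abs(i.astype(int)-load('s9')['image']).mean())
E
```

```text
24.22 pos [ 0.5574 -0.3788  0.121 ] F [0.5 0.8 0.7] w 0.0259 ff 30.0 q [-0.63  0.45  1.82 -0.    0.86 -0.46]
[[0.175, 0.985, 0.0], [0.985, -0.175, -0.0], [-0.0, 0.0, -1.0]] [-0.06  0.16 -0.07]
3.4965379503038196
```

Request:
{"method": "jog_arm", "body": {"rows": [[[0, 0, -0.01], [0, 0, 0], 0.015], [[0, 0, -0.03], [0, 0, 0], 0.015], [[0, 0, -0.055], [0, 0, 0], 0.015], [[0, 0, -0.085], [0, 0, 0], 0.015], [[0, 0, -0.115], [0, 0, 0], 0.015], [[0, 0, -0.14], [0, 0, 0], 0.015], [[0, 0, -0.15], [0, 0, -0.08], 0.015], [[0, 0, -0.15], [0, 0, -0.176], 0.015], [[0, 0, -0.15], [0, 0, -0.176], 0.015]]}}

```text
time_s: 25.02
tool_pos: [0.5576, -0.3789, 0.2724]
orientation: [[-0.005, 1.0, 0.001], [1.0, 0.005, -0.001], [-0.001, 0.001, -1.0]]
force: [-0.7, 0.1, -2.7]
grip_width: 0.0258
finger_force: 30.0
```

```bash
python3 - <<'E'
from h import *
from scipy.optimize import minimize
st()
th=np.linspace(0,2*np.pi,120,endpoint=False)
def cost(p,cs):
    v=0
    for c,g in cs:
        X=np.c_[p[0]+.06*np.cos(th),p[1]+.06*np.sin(th),np.full(120,.122)]
        R=np.array(c['orientation']);q=(X-np.array(c['eye']))@R;q=q*[1,-1,-1]
        uv=cv2.projectPoints(q,np.zeros(3),np.zeros(3),K(c),np.array(c['distortion'],float))[0][:,0].astype(np.float32)
        v+=cv2.remap(g,uv[:,0].reshape(-1,1),uv[:,1].reshape(-1,1),cv2.INTER_LINEAR).mean()
    return v
D=[(load(f),cv2.cvtColor(load(f)['image'],cv2.COLOR_RGB2GRAY).astype(np.float32)) for f in('t0','s0')]
for cs in (D[:1],D[1:],D):
    b=min((cost((x,y),cs),x,y) for x in np.arange(.596,.618,.0005) for y in np.arange(-.112,-.09,.0005));print(np.round(b,4))
# spindle axis vs camera offset check
E
```

```text
25.02 pos [ 0.5576 -0.3789  0.2724] F [-0.7  0.1 -2.7] w 0.0258 ff 30.0 q [-0.63  0.28  1.76 -0.    1.11 -0.64]
[57.4541  0.606  -0.1025]
[ 1.105229e+02  6.055000e-01 -1.030000e-01]
[ 1.682715e+02  6.055000e-01 -1.025000e-01]
```

Request:
{"method": "jog_arm", "body": {"rows": [[[0.02, 0, 0], [0, 0, 0.005], 0.015], [[0.05, -0.002, 0], [0, 0, 0.005], 0.015], [[0.083, -0.003, 0], [0, 0, 0.005], 0.015], [[0.116, -0.005, 0], [0, 0, 0.005], 0.015], [[0.15, -0.006, 0], [0, 0, 0.005], 0.015], [[0.183, -0.008, 0], [0, 0, 0.005], 0.015], [[0.216, -0.01, 0], [0, 0, 0.005], 0.015], [[0.245, -0.011, 0], [0, 0, 0.005], 0.015], [[0.265, -0.012, 0], [0, 0, 0.005], 0.015], [[0.275, -0.012, 0], [0, 0, 0.005], 0.015]]}}

```text
time_s: 25.85
tool_pos: [0.5446, -0.1016, 0.2706]
orientation: [[0.006, 1.0, -0.001], [1.0, -0.006, 0.0], [0.0, -0.001, -1.0]]
force: [-0.1, -0.5, -2.0]
grip_width: 0.0259
finger_force: 30.0
```

Request:
{"method": "jog_arm", "body": {"rows": [[[0.003, 0, 0.01], [0, 0, 0], 0.015], [[0.003, 0, 0.02], [0, 0, 0], 0.015], [[0.003, 0, 0.025], [0, 0, 0], 0.015], [[0.003, 0, 0.025], [0, 0, 0], 0.015]]}}

```text
time_s: 26.18
tool_pos: [0.5444, -0.1015, 0.2437]
orientation: [[0.006, 1.0, -0.003], [1.0, -0.006, 0.001], [0.001, -0.003, -1.0]]
force: [-1.1, 0.1, -0.6]
grip_width: 0.0259
finger_force: 30.0
```

```bash
python3 - <<'E'
from h import *
st();print(sense()['orientation'].round(3).tolist());go(.5458,-.1003,.232)
s=snap('scene','s10');w=snap('wrist','w10');p=np.array(sense()['tool_pos'])-[0,0,.106]
print(proj(s,p),proj(s,p+[0,0,.06]),proj(w,p),proj(w,p+[0,0,.06]),proj(s,[.5458,-.1003,.122]),proj(w,[.5458,-.1003,.122]))
a=cv2.resize(s['image'][110:230,170:290][:,:,::-1],(400,400),interpolation=2)
b=cv2.resize(w['image'][120:320,160:360][:,:,::-1],(400,400),interpolation=2)
cv2.imwrite('pics/m5.png',np.hstack([a,b]))
E
```

```text
26.18 pos [ 0.5444 -0.1015  0.2437] F [-1.1  0.1 -0.6] w 0.0259 ff 30.0 q [-0.23  0.11  2.01 -0.    1.02 -0.22]
[[0.006, 1.0, -0.003], [1.0, -0.006, 0.001], [0.001, -0.003, -1.0]]
go [0.0012 0.0014 0.0117] [-0.003 -0.001 -0.006]
[238.61041453 162.91645597] [237.94330273 146.43124422] [255.62982194 188.58656994] [255.52403988 208.29217232] [238.86354059 167.76357096] [256.27897905 183.08334876]
```

View pics/m5.png

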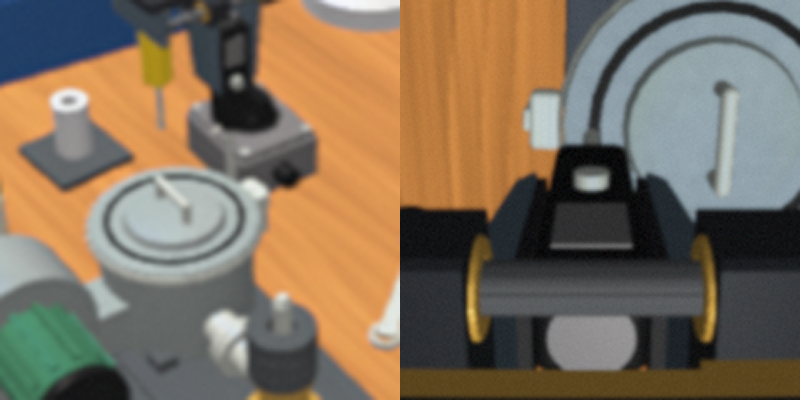

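The wrist view shows the tip at about (256,186) against (255.6,188.6) predicted, so the tip is at TCP minus 0.106 m. The latch is at (232,180), beside seam0. The scene view shows the empty holder mouth at (191,140). I'll lower to 3.5 mm above the joint.

Request:
{"method": "jog_arm", "body": {"rows": [[[0.001, 0.0012, 0.004], [0, 0, -0.006], 0.015], [[0.001, 0.0012, 0.008], [0, 0, -0.006], 0.015], [[0.001, 0.0012, 0.0115], [0, 0, -0.006], 0.015], [[0.001, 0.0012, 0.0115], [0, 0, -0.006], 0.015], [[0.001, 0.0012, 0.0115], [0, 0, -0.006], 0.015], [[0.001, 0.0012, 0.0115], [0, 0, -0.006], 0.015]]}}

```text
time_s: 26.78
tool_pos: [0.5466, -0.0998, 0.2344]
orientation: [[-0.001, 1.0, 0.0], [1.0, 0.001, -0.0], [-0.0, 0.0, -1.0]]
force: [0.4, -0.2, -1.3]
grip_width: 0.0256
finger_force: 30.0
```

```bash
python3 - <<'E'
from h import *
st();s=sense();R=np.array(s['orientation']);print(R.round(3).tolist());go(.5458,-.1003,.2315)
print('holder',onz(load('s10'),uc(69,100,170,110,400/120),.075).round(4))
f=lambda n:np.array([.6058+.06*np.cos(np.pi-.036-2*np.pi*n/140),-.1025+.06*np.sin(np.pi-.036-2*np.pi*n/140)])
for k in range(14):
    print(k,f(10*k+10).round(4),str([[[round(d[1],4),round(d[0],4),0],[0,0,0],.015] for d in (f(10*k+j)-f(10*k) for j in range(1,11))]).replace(' ',''))
E
```

```text
26.78 pos [ 0.5466 -0.0998  0.2344] F [ 0.4 -0.2 -1.3] w 0.0256 ff 30.0 q [-0.22  0.13  2.02  0.    1.   -0.22]
[[-0.001, 1.0, 0.0], [1.0, 0.001, -0.0], [-0.0, 0.0, -1.0]]
go [-0.0005 -0.0008  0.0029] [0.    0.    0.001]
holder [ 0.5571 -0.378   0.075 ]
0 [ 0.5527 -0.0745] [[[np.float64(0.0027),np.float64(0.0002),0],[0,0,0],0.015],[[np.float64(0.0054),np.float64(0.0004),0],[0,0,0],0.015],[[np.float64(0.008),np.float64(0.0008),0],[0,0,0],0.015],[[np.float64(0.0107),np.float64(0.0013),0],[0,0,0],0.015],[[np.float64(0.0133),np.float64(0.002),0],[0,0,0],0.015],[[np.float64(0.0159),np.float64(0.0027),0],[0,0,0],0.015],[[np.float64(0.0184),np.float64(0.0036),0],[0,0,0],0.015],[[np.float64(0.0209),np.float64(0.0046),0],[0,0,0],0.015],[[np.float64(0.0234),np.float64(0.0057),0],[0,0,0],0.015],[[np.float64(0.0258),np.float64(0.0069),0],[0,0,0],0.015]]
1 [ 0.5701 -0.0543] [[[np.float64(0.0024),np.float64(0.0013),0],[0,0,0],0.015],[[np.float64(0.0046),np.float64(0.0027),0],[0,0,0],0.015],[[np.float64(0.0069),np.float64(0.0042),0],[0,0,0],0.015],[[np.float64(0.009),np.float64(0.0058),0],[0,0,0],0
[... 6989 characters left out ...]
loat64(-0.0148),0],[0,0,0],0.015],[[np.float64(0.0215),np.float64(-0.0159),0],[0,0,0],0.015]]
13 [ 0.5458 -0.1003] [[[np.float64(0.0025),np.float64(-0.001),0],[0,0,0],0.015],[[np.float64(0.005),np.float64(-0.0019),0],[0,0,0],0.015],[[np.float64(0.0076),np.float64(-0.0027),0],[0,0,0],0.015],[[np.float64(0.0102),np.float64(-0.0034),0],[0,0,0],0.015],[[np.float64(0.0128),np.float64(-0.004),0],[0,0,0],0.015],[[np.float64(0.0155),np.float64(-0.0044),0],[0,0,0],0.015],[[np.float64(0.0182),np.float64(-0.0047),0],[0,0,0],0.015],[[np.float64(0.0208),np.float64(-0.005),0],[0,0,0],0.015],[[np.float64(0.0235),np.float64(-0.005),0],[0,0,0],0.015],[[np.float64(0.0262),np.float64(-0.005),0],[0,0,0],0.015]]
```

Request:
{"method": "jog_arm", "body": {"rows": [[[0, -0.0008, 0.001], [0, 0, 0], 0.015], [[0, -0.0008, 0.002], [0, 0, 0], 0.015], [[0, -0.0008, 0.003], [0, 0, 0], 0.015], [[0, -0.0008, 0.003], [0, 0, 0], 0.015], [[0, -0.0008, 0.003], [0, 0, 0], 0.015], [[0, -0.0008, 0.003], [0, 0, 0], 0.015]]}}

```text
time_s: 27.28
tool_pos: [0.5457, -0.0998, 0.2314]
orientation: [[-0.001, 1.0, 0.0], [1.0, 0.001, -0.0], [-0.0, 0.0, -1.0]]
force: [-0.1, 0.2, -2.4]
grip_width: 0.026
finger_force: 30.0
```

Request:
{"method": "jog_arm", "body": {"rows": [[[0.0027, 0.0002, 0], [0, 0, 0], 0.015], [[0.0054, 0.0004, 0], [0, 0, 0], 0.015], [[0.008, 0.0008, 0], [0, 0, 0], 0.015], [[0.0107, 0.0013, 0], [0, 0, 0], 0.015], [[0.0133, 0.002, 0], [0, 0, 0], 0.015], [[0.0159, 0.0027, 0], [0, 0, 0], 0.015], [[0.0184, 0.0036, 0], [0, 0, 0], 0.015], [[0.0209, 0.0046, 0], [0, 0, 0], 0.015], [[0.0234, 0.0057, 0], [0, 0, 0], 0.015], [[0.0258, 0.0069, 0], [0, 0, 0], 0.015]]}}

```text
time_s: 28.12
tool_pos: [0.5527, -0.0737, 0.2313]
orientation: [[-0.001, 1.0, -0.0], [1.0, 0.001, -0.0], [-0.0, -0.0, -1.0]]
force: [1.1, 0.1, -1.0]
grip_width: 0.026
finger_force: 30.0
```

Tracking is within 1 mm, so I'll continue.

Request:
{"method": "jog_arm", "body": {"rows": [[[0.0024, 0.0013, 0], [0, 0, 0], 0.015], [[0.0046, 0.0027, 0], [0, 0, 0], 0.015], [[0.0069, 0.0042, 0], [0, 0, 0], 0.015], [[0.009, 0.0058, 0], [0, 0, 0], 0.015], [[0.0111, 0.0076, 0], [0, 0, 0], 0.015], [[0.0131, 0.0094, 0], [0, 0, 0], 0.015], [[0.015, 0.0112, 0], [0, 0, 0], 0.015], [[0.0169, 0.0132, 0], [0, 0, 0], 0.015], [[0.0186, 0.0153, 0], [0, 0, 0], 0.015], [[0.0203, 0.0174, 0], [0, 0, 0], 0.015]]}}

```text
time_s: 28.95
tool_pos: [0.5702, -0.0535, 0.2314]
orientation: [[-0.001, 1.0, 0.0], [1.0, 0.001, -0.0], [-0.0, 0.0, -1.0]]
force: [0.4, -1.2, -1.4]
grip_width: 0.026
finger_force: 30.0
```

Request:
{"method": "jog_arm", "body": {"rows": [[[0.0016, 0.0022, 0], [0, 0, 0], 0.015], [[0.003, 0.0045, 0], [0, 0, 0], 0.015], [[0.0044, 0.0068, 0], [0, 0, 0], 0.015], [[0.0056, 0.0092, 0], [0, 0, 0], 0.015], [[0.0067, 0.0116, 0], [0, 0, 0], 0.015], [[0.0078, 0.0141, 0], [0, 0, 0], 0.015], [[0.0087, 0.0166, 0], [0, 0, 0], 0.015], [[0.0095, 0.0192, 0], [0, 0, 0], 0.015], [[0.0101, 0.0218, 0], [0, 0, 0], 0.015], [[0.0107, 0.0245, 0], [0, 0, 0], 0.015]]}}

```text
time_s: 29.78
tool_pos: [0.5947, -0.0428, 0.2313]
orientation: [[-0.001, 1.0, -0.0], [1.0, 0.001, -0.0], [-0.0, -0.0, -1.0]]
force: [-0.0, 0.1, -1.7]
grip_width: 0.026
finger_force: 30.0
```

Request:
{"method": "jog_arm", "body": {"rows": [[[0.0004, 0.0027, 0], [0, 0, 0], 0.015], [[0.0008, 0.0053, 0], [0, 0, 0], 0.015], [[0.001, 0.008, 0], [0, 0, 0], 0.015], [[0.0011, 0.0107, 0], [0, 0, 0], 0.015], [[0.001, 0.0134, 0], [0, 0, 0], 0.015], [[0.0009, 0.0161, 0], [0, 0, 0], 0.015], [[0.0006, 0.0188, 0], [0, 0, 0], 0.015], [[0.0002, 0.0214, 0], [0, 0, 0], 0.015], [[-0.0003, 0.0241, 0], [0, 0, 0], 0.015], [[-0.001, 0.0267, 0], [0, 0, 0], 0.015]]}}

```text
time_s: 30.62
tool_pos: [0.6214, -0.0439, 0.2313]
orientation: [[-0.001, 1.0, 0.0], [1.0, 0.001, 0.0], [0.0, 0.0, -1.0]]
force: [-0.7, -1.7, -2.3]
grip_width: 0.0262
finger_force: 30.0
```

Request:
{"method": "jog_arm", "body": {"rows": [[[-0.0009, 0.0026, 0], [0, 0, 0], 0.015], [[-0.0018, 0.0051, 0], [0, 0, 0], 0.015], [[-0.0028, 0.0076, 0], [0, 0, 0], 0.015], [[-0.004, 0.0101, 0], [0, 0, 0], 0.015], [[-0.0053, 0.0125, 0], [0, 0, 0], 0.015], [[-0.0066, 0.0149, 0], [0, 0, 0], 0.015], [[-0.0081, 0.0172, 0], [0, 0, 0], 0.015], [[-0.0097, 0.0194, 0], [0, 0, 0], 0.015], [[-0.0113, 0.0215, 0], [0, 0, 0], 0.015], [[-0.0131, 0.0236, 0], [0, 0, 0], 0.015]]}}

```text
time_s: 31.45
tool_pos: [0.645, -0.0571, 0.2313]
orientation: [[-0.001, 1.0, -0.0], [1.0, 0.001, -0.0], [-0.0, -0.0, -1.0]]
force: [0.5, 0.3, -0.9]
grip_width: 0.0258
finger_force: 30.0
```

Request:
{"method": "jog_arm", "body": {"rows": [[[-0.0018, 0.002, 0], [0, 0, 0], 0.015], [[-0.0037, 0.0039, 0], [0, 0, 0], 0.015], [[-0.0057, 0.0058, 0], [0, 0, 0], 0.015], [[-0.0077, 0.0075, 0], [0, 0, 0], 0.015], [[-0.0098, 0.0092, 0], [0, 0, 0], 0.015], [[-0.012, 0.0107, 0], [0, 0, 0], 0.015], [[-0.0143, 0.0122, 0], [0, 0, 0], 0.015], [[-0.0166, 0.0135, 0], [0, 0, 0], 0.015], [[-0.019, 0.0148, 0], [0, 0, 0], 0.015], [[-0.0215, 0.0159, 0], [0, 0, 0], 0.015]]}}

```text
time_s: 32.28
tool_pos: [0.6608, -0.0786, 0.2313]
orientation: [[-0.001, 1.0, 0.0], [1.0, 0.001, -0.0], [-0.0, 0.0, -1.0]]
force: [-0.7, 0.3, -1.0]
grip_width: 0.0258
finger_force: 30.0
```

Request:
{"method": "jog_arm", "body": {"rows": [[[-0.0025, 0.001, 0], [0, 0, 0], 0.015], [[-0.005, 0.0019, 0], [0, 0, 0], 0.015], [[-0.0076, 0.0027, 0], [0, 0, 0], 0.015], [[-0.0102, 0.0034, 0], [0, 0, 0], 0.015], [[-0.0128, 0.004, 0], [0, 0, 0], 0.015], [[-0.0155, 0.0044, 0], [0, 0, 0], 0.015], [[-0.0182, 0.0047, 0], [0, 0, 0], 0.015], [[-0.0208, 0.005, 0], [0, 0, 0], 0.015], [[-0.0235, 0.005, 0], [0, 0, 0], 0.015], [[-0.0262, 0.005, 0], [0, 0, 0], 0.015]]}}

```text
time_s: 33.12
tool_pos: [0.6657, -0.1049, 0.2313]
orientation: [[-0.001, 1.0, -0.0], [1.0, 0.001, 0.0], [0.0, -0.0, -1.0]]
force: [0.0, -0.4, -0.9]
grip_width: 0.026
finger_force: 30.0
```

```bash
python3 - <<'E'
from h import *
st();p=np.array(sense()['tool_pos'])-[0,0,.106]
s=snap('scene','s11');w=snap('wrist','w11')
print(proj(s,p),proj(w,p))
a=cv2.resize(s['image'][100:220,170:290][:,:,::-1],(400,400),interpolation=2)
b=cv2.resize(w['image'][120:320,160:360][:,:,::-1],(400,400),interpolation=2)
cv2.imwrite('pics/m6.png',np.hstack([a,b]))
E
```

```text
33.12 pos [ 0.6657 -0.1049  0.2313] F [ 0.  -0.4 -0.9] w 0.026 ff 30.0 q [-0.19  0.32  1.78 -0.    1.04 -0.19]
[203.76640414 181.52763381] [255.00133084 187.97433067]
```

View pics/m6.png

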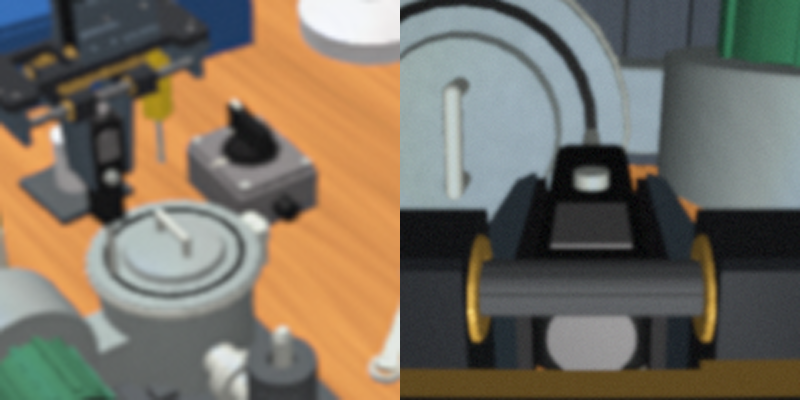

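Both views show the tip sitting on the dark joint, at scene-crop (111,268) and wrist-crop (592,130). The probe hasn't slipped and the isolator is on. I'll do the second half now.

Request:
{"method": "jog_arm", "body": {"rows": [[[-0.0027, -0.0002, 0], [0, 0, 0], 0.015], [[-0.0054, -0.0004, 0], [0, 0, 0], 0.015], [[-0.008, -0.0008, 0], [0, 0, 0], 0.015], [[-0.0107, -0.0013, 0], [0, 0, 0], 0.015], [[-0.0133, -0.002, 0], [0, 0, 0], 0.015], [[-0.0159, -0.0027, 0], [0, 0, 0], 0.015], [[-0.0184, -0.0036, 0], [0, 0, 0], 0.015], [[-0.0209, -0.0046, 0], [0, 0, 0], 0.015], [[-0.0234, -0.0057, 0], [0, 0, 0], 0.015], [[-0.0258, -0.0069, 0], [0, 0, 0], 0.015]]}}

```text
time_s: 34.05
tool_pos: [0.6587, -0.1307, 0.2313]
orientation: [[-0.001, 1.0, -0.0], [1.0, 0.001, 0.0], [0.0, -0.0, -1.0]]
force: [0.3, 0.6, -1.8]
grip_width: 0.0257
finger_force: 30.0
```

Request:
{"method": "jog_arm", "body": {"rows": [[[-0.0024, -0.0013, 0], [0, 0, 0], 0.015], [[-0.0046, -0.0027, 0], [0, 0, 0], 0.015], [[-0.0069, -0.0042, 0], [0, 0, 0], 0.015], [[-0.009, -0.0058, 0], [0, 0, 0], 0.015], [[-0.0111, -0.0076, 0], [0, 0, 0], 0.015], [[-0.0131, -0.0094, 0], [0, 0, 0], 0.015], [[-0.015, -0.0112, 0], [0, 0, 0], 0.015], [[-0.0169, -0.0132, 0], [0, 0, 0], 0.015], [[-0.0186, -0.0153, 0], [0, 0, 0], 0.015], [[-0.0203, -0.0174, 0], [0, 0, 0], 0.015]]}}

```text
time_s: 34.88
tool_pos: [0.6413, -0.1509, 0.2313]
orientation: [[-0.001, 1.0, -0.0], [1.0, 0.001, 0.0], [0.0, -0.0, -1.0]]
force: [-0.4, -0.1, -1.3]
grip_width: 0.0259
finger_force: 30.0
```

Request:
{"method": "jog_arm", "body": {"rows": [[[-0.0016, -0.0022, 0], [0, 0, 0], 0.015], [[-0.003, -0.0045, 0], [0, 0, 0], 0.015], [[-0.0044, -0.0068, 0], [0, 0, 0], 0.015], [[-0.0056, -0.0092, 0], [0, 0, 0], 0.015], [[-0.0067, -0.0116, 0], [0, 0, 0], 0.015], [[-0.0078, -0.0141, 0], [0, 0, 0], 0.015], [[-0.0087, -0.0166, 0], [0, 0, 0], 0.015], [[-0.0095, -0.0192, 0], [0, 0, 0], 0.015], [[-0.0101, -0.0218, 0], [0, 0, 0], 0.015], [[-0.0107, -0.0245, 0], [0, 0, 0], 0.015]]}}

```text
time_s: 35.72
tool_pos: [0.6167, -0.1615, 0.2314]
orientation: [[-0.001, 1.0, 0.0], [1.0, 0.001, -0.0], [-0.0, 0.0, -1.0]]
force: [0.2, -0.1, -2.3]
grip_width: 0.0263
finger_force: 30.0
```

Request:
{"method": "jog_arm", "body": {"rows": [[[-0.0004, -0.0027, 0], [0, 0, 0], 0.015], [[-0.0008, -0.0053, 0], [0, 0, 0], 0.015], [[-0.001, -0.008, 0], [0, 0, 0], 0.015], [[-0.0011, -0.0107, 0], [0, 0, 0], 0.015], [[-0.001, -0.0134, 0], [0, 0, 0], 0.015], [[-0.0009, -0.0161, 0], [0, 0, 0], 0.015], [[-0.0006, -0.0188, 0], [0, 0, 0], 0.015], [[-0.0002, -0.0214, 0], [0, 0, 0], 0.015], [[0.0003, -0.0241, 0], [0, 0, 0], 0.015], [[0.001, -0.0267, 0], [0, 0, 0], 0.015]]}}

```text
time_s: 36.55
tool_pos: [0.59, -0.1604, 0.2313]
orientation: [[-0.001, 1.0, -0.0], [1.0, 0.001, 0.0], [0.0, -0.0, -1.0]]
force: [0.1, -0.5, -1.2]
grip_width: 0.0255
finger_force: 30.0
```

Request:
{"method": "jog_arm", "body": {"rows": [[[0.0008, -0.0026, 0], [0, 0, 0], 0.015], [[0.0016, -0.0051, 0], [0, 0, 0], 0.015], [[0.0026, -0.0076, 0], [0, 0, 0], 0.015], [[0.0037, -0.0101, 0], [0, 0, 0], 0.015], [[0.0049, -0.0125, 0], [0, 0, 0], 0.015], [[0.0062, -0.0149, 0], [0, 0, 0], 0.015], [[0.0076, -0.0172, 0], [0, 0, 0], 0.015], [[0.0091, -0.0194, 0], [0, 0, 0], 0.015], [[0.0107, -0.0215, 0], [0, 0, 0], 0.015], [[0.0124, -0.0236, 0], [0, 0, 0], 0.015]]}}

```text
time_s: 37.38
tool_pos: [0.5665, -0.148, 0.2313]
orientation: [[-0.001, 1.0, 0.0], [1.0, 0.001, -0.0], [-0.0, 0.0, -1.0]]
force: [0.9, 0.2, -1.5]
grip_width: 0.0261
finger_force: 30.0
```

Request:
{"method": "jog_arm", "body": {"rows": [[[0.0018, -0.002, 0], [0, 0, 0], 0.015], [[0.0037, -0.0039, 0], [0, 0, 0], 0.015], [[0.0057, -0.0058, 0], [0, 0, 0], 0.015], [[0.0077, -0.0075, 0], [0, 0, 0], 0.015], [[0.0098, -0.0092, 0], [0, 0, 0], 0.015], [[0.012, -0.0107, 0], [0, 0, 0], 0.015], [[0.0143, -0.0122, 0], [0, 0, 0], 0.015], [[0.0166, -0.0135, 0], [0, 0, 0], 0.015], [[0.019, -0.0148, 0], [0, 0, 0], 0.015], [[0.0215, -0.0159, 0], [0, 0, 0], 0.015]]}}

```text
time_s: 38.22
tool_pos: [0.5506, -0.1264, 0.2313]
orientation: [[-0.001, 1.0, -0.0], [1.0, 0.001, -0.0], [-0.0, -0.0, -1.0]]
force: [-0.2, -0.3, -1.2]
grip_width: 0.0259
finger_force: 30.0
```

Request:
{"method": "jog_arm", "body": {"rows": [[[0.0025, -0.001, 0], [0, 0, 0], 0.015], [[0.005, -0.0019, 0], [0, 0, 0], 0.015], [[0.0076, -0.0027, 0], [0, 0, 0], 0.015], [[0.0102, -0.0034, 0], [0, 0, 0], 0.015], [[0.0128, -0.004, 0], [0, 0, 0], 0.015], [[0.0155, -0.0044, 0], [0, 0, 0], 0.015], [[0.0182, -0.0047, 0], [0, 0, 0], 0.015], [[0.0208, -0.005, 0], [0, 0, 0], 0.015], [[0.0235, -0.005, 0], [0, 0, 0], 0.015], [[0.0262, -0.005, 0], [0, 0, 0], 0.015]]}}

```text
time_s: 39.05
tool_pos: [0.5457, -0.1002, 0.2313]
orientation: [[-0.001, 1.0, 0.0], [1.0, 0.001, -0.0], [-0.0, 0.0, -1.0]]
force: [0.2, 0.2, -1.1]
grip_width: 0.0258
finger_force: 30.0
```

Request:
{"method": "jog_arm", "body": {"rows": [[[0.002, 0, 0], [0, 0, 0], 0.015], [[0.002, 0, 0], [0, 0, 0], 0.015], [[0.002, 0, 0], [0, 0, 0], 0.015], [[0.002, 0, 0], [0, 0, 0], 0.015], [[0.002, 0, 0], [0, 0, 0], 0.015]]}}

```text
time_s: 39.47
tool_pos: [0.5457, -0.0986, 0.2313]
orientation: [[-0.001, 1.0, -0.0], [1.0, 0.001, -0.0], [-0.0, -0.0, -1.0]]
force: [0.2, 0.7, -1.2]
grip_width: 0.0262
finger_force: 30.0
```

```bash
python3 - <<'E'
from h import *
st();go(.5574,-.3788,.2713);w=snap('wrist','w12');a=load('w10')['image'].astype(int);b=load('w11')['image'].astype(int);x=w['image'].astype(int)
r=np.s_[190:300,228:282]; print(abs(x-a)[r].mean(),abs(x-b)[r].mean(),abs(a-b)[r].mean())
E
```

```text
39.47 pos [ 0.5457 -0.0986  0.2313] F [ 0.2  0.7 -1.2] w 0.0262 ff 30.0 q [-0.22  0.13  2.02 -0.    0.99 -0.22]
go [-0.2803  0.0114 -0.04  ] [-0.     0.     0.001]
3.704769921436588 6.335914702581369 6.583557800224467
```

The round is complete. I'll raise the probe and carry it back over the holder.

Request:
{"method": "jog_arm", "body": {"rows": [[[0, 0, -0.02], [0, 0, 0], 0.015], [[-0.01, 0, -0.035], [0, 0, 0], 0.015], [[-0.035, 0.001, -0.04], [0, 0, 0], 0.015], [[-0.068, 0.003, -0.04], [0, 0, 0], 0.015], [[-0.1, 0.004, -0.04], [0, 0, 0], 0.015], [[-0.135, 0.006, -0.04], [0, 0, 0], 0.015], [[-0.17, 0.007, -0.04], [0, 0, 0], 0.015], [[-0.203, 0.009, -0.04], [0, 0, 0], 0.015], [[-0.235, 0.01, -0.04], [0, 0, 0], 0.015], [[-0.26, 0.011, -0.04], [0, 0, 0], 0.015]]}}

```text
time_s: 40.35
tool_pos: [0.5568, -0.3609, 0.2712]
orientation: [[-0.0, 1.0, 0.0], [1.0, 0.0, -0.0], [-0.0, 0.0, -1.0]]
force: [0.7, 0.4, -1.3]
grip_width: 0.0259
finger_force: 30.0
```

Request:
{"method": "jog_arm", "body": {"rows": [[[-0.014, 0.0004, 0], [0, 0, 0], 0.015], [[-0.02, 0.0004, 0.01], [0, 0, 0], 0.015], [[-0.02, 0.0004, 0.03], [0, 0, 0], 0.015], [[-0.02, 0.0004, 0.05], [0, 0, 0], 0.015], [[-0.02, 0.0004, 0.065], [0, 0, 0], 0.015], [[-0.02, 0.0004, 0.074], [0, 0, 0], 0.015], [[-0.02, 0.0004, 0.078], [0, 0, 0], 0.015], [[-0.02, 0.0004, 0.078], [0, 0, 0], 0.015], [[-0.02, 0.0004, 0.078], [0, 0, 0], 0.015]]}}

```text
time_s: 41.1
tool_pos: [0.5579, -0.3784, 0.194]
orientation: [[-0.001, 1.0, 0.001], [1.0, 0.001, -0.0], [-0.0, 0.001, -1.0]]
force: [-0.3, 0.5, -1.2]
grip_width: 0.026
finger_force: 30.0
```

```bash
python3 - <<'E'
from h import *
st();go(.5574,-.3788,.121);w=snap('wrist','w13');s=snap('scene','s13')
p=np.array(sense()['tool_pos'])-[0,0,.106];print(proj(w,p),proj(w,[.5571,-.378,.075]))
a=cv2.resize(w['image'][120:320,160:360][:,:,::-1],(400,400),interpolation=2)
b=cv2.resize(s['image'][100:180,160:240][:,:,::-1],(400,400),interpolation=2)
cv2.imwrite('pics/m7.png',np.hstack([a,b]))
E
```

```text
41.1 pos [ 0.5579 -0.3784  0.194 ] F [-0.3  0.5 -1.2] w 0.026 ff 30.0 q [-0.63  0.36  1.8   0.    0.98 -0.63]
go [-0.0004 -0.0005  0.073 ] [0.001 0.    0.001]
[255.06745418 188.71093794] [254.20037077 184.70507113]
```

View pics/m7.png

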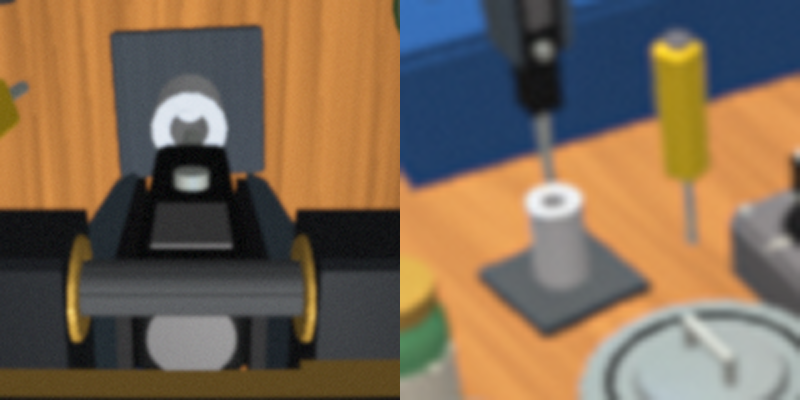

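The wrist view shows the nose tip over the holder's bore, with the rim at crop (189,130) against (188,129) predicted. I'll insert it.

Request:
{"method": "jog_arm", "body": {"rows": [[[0, -0.0005, 0.008], [0, 0, 0], 0.015], [[0, -0.0005, 0.016], [0, 0, 0], 0.015], [[0, -0.0005, 0.024], [0, 0, 0], 0.015], [[0, -0.0005, 0.03], [0, 0, 0], 0.015], [[0, -0.0005, 0.03], [0, 0, 0], 0.015]]}}

```text
time_s: 41.62
tool_pos: [0.5562, -0.3779, 0.1613]
orientation: [[-0.001, 1.0, -0.002], [1.0, 0.001, 0.001], [0.001, -0.002, -1.0]]
force: [-1.4, 0.5, -0.6]
grip_width: 0.026
finger_force: 30.0
```

Request:
{"method": "jog_arm", "body": {"rows": [[[0, 0, 0.01], [0, 0, 0], 0.015], [[0, 0, 0.02], [0, 0, 0], 0.015], [[0, 0, 0.03], [0, 0, 0], 0.015], [[0, 0, 0.037], [0, 0, 0], 0.015], [[0, 0, 0.04], [0, 0, 0], 0.015], [[0, 0, 0.041], [0, 0, 0], 0.015], [[0, 0, 0.041], [0, 0, 0], 0.015]]}}

```text
time_s: 42.2
tool_pos: [0.5569, -0.3784, 0.1221]
orientation: [[-0.001, 1.0, -0.0], [1.0, 0.001, 0.0], [0.0, -0.0, -1.0]]
force: [1.0, 0.1, -1.5]
grip_width: 0.0256
finger_force: 30.0
```

Request:
{"method": "jog_arm", "body": {"rows": [[[0, 0, 0.001], [0, 0, 0], 0.015], [[0, 0, 0.001], [0, 0, 0], 0.04], [[0, 0, 0.001], [0, 0, 0], 0.07], [[0, 0, 0.001], [0, 0, 0], 0.07], [[0, 0, 0.001], [0, 0, 0], 0.07], [[0, 0, 0.001], [0, 0, 0], 0.07], [[0, 0, 0.001], [0, 0, 0], 0.07]]}}

```text
time_s: 42.78
tool_pos: [0.557, -0.3785, 0.1214]
orientation: [[-0.001, 1.0, 0.0], [1.0, 0.001, -0.0], [-0.0, 0.0, -1.0]]
force: [0.6, -0.3, 0.1]
grip_width: 0.0628
finger_force: 0.0
```

Request:
{"method": "jog_arm", "body": {"rows": [[[0, 0, -0.02], [0, 0, 0], 0.07], [[0, 0, -0.05], [0, 0, 0], 0.07], [[0, 0, -0.085], [0, 0, 0], 0.07], [[0, 0, -0.12], [0, 0, 0], 0.07], [[0, 0, -0.15], [0, 0, 0], 0.07], [[0, 0, -0.16], [0, 0, 0], 0.07], [[0, 0, -0.16], [0, 0, 0], 0.07], [[0, 0, -0.16], [0, 0, 0], 0.07]]}}

```text
time_s: 43.45
tool_pos: [0.5568, -0.3783, 0.2808]
orientation: [[-0.001, 1.0, -0.0], [1.0, 0.001, 0.0], [0.0, -0.0, -1.0]]
force: [-0.8, 0.6, -1.2]
grip_width: 0.0697
finger_force: 0.0
```

```bash
python3 - <<'E'
from h import *
st();go(.4125,-.256,.21,-.038);w=snap('wrist','w14');s=snap('scene','s14');t=snap('top','t14')
print(proj(w,[.5574,-.3788,.179]))
a=cv2.resize(w['image'][100:260,150:310][:,:,::-1],(400,400),interpolation=2)
b=cv2.resize(s['image'][100:260,160:320][:,:,::-1],(400,400),interpolation=2)
cv2.imwrite('pics/m8.png',np.hstack([a,b]))
E
```

```text
43.45 pos [ 0.5568 -0.3783  0.2808] F [-0.8  0.6 -1.2] w 0.0697 ff 0.0 q [-0.63  0.27  1.75  0.    1.12 -0.63]
go [ 0.1225 -0.1441  0.0708] [-0.    -0.     0.039]
[255.68678219 189.99560476]
```

View pics/m8.png

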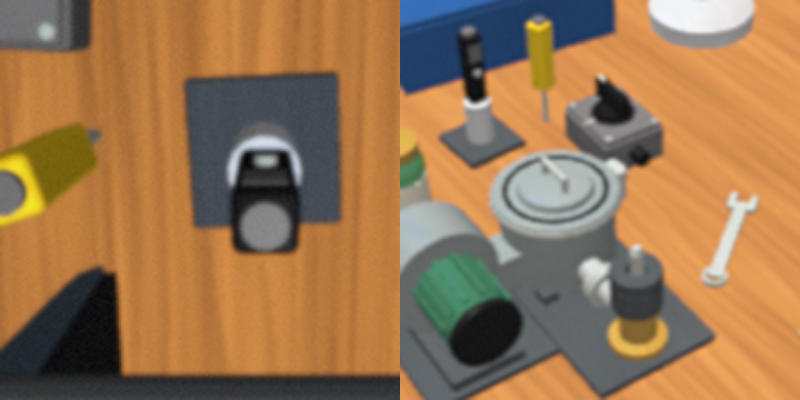

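The probe is upright and home in its tube, the rings are stacked and the isolator is on. Next is switching off.

Request:
{"method": "jog_arm", "body": {"rows": [[[0.02, -0.024, 0], [0, 0, 0.038], 0.07], [[0.045, -0.052, 0], [0, 0, 0.038], 0.07], [[0.07, -0.081, 0], [0, 0, 0.038], 0.07], [[0.093, -0.108, 0], [0, 0, 0.038], 0.07], [[0.112, -0.131, 0], [0, 0, 0.038], 0.06], [[0.121, -0.141, 0.02], [0, 0, 0.038], 0.06], [[0.1228, -0.144, 0.05], [0, 0, 0.038], 0.06], [[0.1228, -0.144, 0.07], [0, 0, 0.038], 0.06], [[0.1228, -0.144, 0.07], [0, 0, 0.038], 0.06], [[0.1228, -0.144, 0.07], [0, 0, 0.038], 0.06]]}}

```text
time_s: 44.43
tool_pos: [0.4121, -0.2554, 0.2103]
orientation: [[0.037, 0.999, -0.003], [0.999, -0.037, 0.002], [0.002, -0.003, -1.0]]
force: [0.9, -0.7, 0.9]
grip_width: 0.0602
finger_force: 0.0
```

```bash
python3 - <<'E'
from h import *
st();go(.4128,-.2555,.087,-.038);w=snap('wrist','w15')
im=w['image'];g=im.max(2).astype(int)
for p in [(.4128,-.2555,.101),(.4115,-.2905,.101),(.414,-.2205,.101)]:
    uv=proj(w,p);print(uv.round(1))
r=int(proj(w,(.4128,-.2555,.101))[1])
for d in(-24,-14,0,14,24): print(r+d,g[r+d,225:290])
E
```

```text
44.43 pos [ 0.4121 -0.2554  0.2103] F [ 0.9 -0.7  0.9] w 0.0602 ff 0.0 q [-0.6   0.04  2.16  0.    0.94 -0.57]
go [-0.0003  0.001   0.1233] [-0.003 -0.002  0.001]
[256.  187.8]
[255.9 222.2]
[255.9 151.3]
163 [124 127 125 125 123 125 127 125 122 111  93  68  50  37  37  34  35  33
  30  25  25  33  29  27  25  20  23  31  30  26  31  36  37  34  37  37
  36  35  28  26  30  30  30  33  33  29  35  38  43  42  51  67  92 116
 126 131 133 136 135 132 131 130 131 134 134]
173 [123 125 125 109  88  53  38  37  33  29  36  34  36  37  35  38  35  36
  38  41  37  41  34  30  28  20  26  27  34  31  35  35  40  40  40  41
  39  36  30  32  37  44  43  41  41  43  42  44  42  42  45  39  37  38
  43  43  48  63  94 124 133 134 137 134 137]
187 [130 125 123  98  65  42  33  35  34  40  38  40  39  43  41  42  43  40
  41  39  43  40  43  32  25  21  30  33  35  37  39  42  40  42  45  42
  40  32  26  33  38  42  47  47  46  45  45  47  46  48  49  46  43  46
  44  41  43  53  76 107 130 138 138 141 139]
201 [131 129 130 131 131 132 130 131 132 123 114  95  71  51  44  39  40  40
  45  43  42  44  38  29  27  27  37  36  40  41  42  43  45  44  44  41
  39  30  32  40  46  46  50  50  48  49  46  51  54  61  77  98 119 132
 139 144 140 143 145 143 142 143 142 142 141]
211 [130 132 129 132 133 134 133 132 132 133 133 131 133 133 135 133 136 136
 134 136 135 130 112  75  42  28  42  79 152 207 225 220 193 126  67  48
  36  51  90 124 139 141 142 143 142 143 145 142 146 145 146 145 146 144
 145 145 146 146 147 145 147 144 145 145 145]
```

The bar is centred on column 256, as predicted, so I'll descend, grip and turn it back.

Request:
{"method": "jog_arm", "body": {"rows": [[[0, 0.0007, 0.03], [0, 0, 0], 0.06], [[0, 0.0007, 0.06], [0, 0, 0], 0.06], [[0, 0.0007, 0.09], [0, 0, 0], 0.06], [[0, 0.0007, 0.11], [0, 0, 0], 0.06], [[0, 0.0007, 0.119], [0, 0, 0], 0.06], [[0, 0.0007, 0.123], [0, 0, 0], 0.06], [[0, 0.0007, 0.123], [0, 0, 0], 0.06], [[0, 0.0007, 0.123], [0, 0, 0], 0.005], [[0, 0.0007, 0.123], [0, 0, 0], 0.005], [[0, 0.0007, 0.123], [0, 0, 0], 0.005]]}}

```text
time_s: 45.32
tool_pos: [0.4142, -0.2563, 0.0895]
orientation: [[0.037, 0.999, 0.002], [0.999, -0.037, -0.001], [-0.001, 0.002, -1.0]]
force: [-0.2, 0.2, -0.5]
grip_width: 0.0431
finger_force: 0.0
```

Request:
{"method": "jog_arm", "body": {"rows": [[[0, 0, 0], [0, 0, 0], 0.005], [[0, 0, 0], [0, 0, 0], 0.005], [[0, 0, 0], [0, 0, 0], 0.005], [[0, 0, 0], [0, 0, 0], 0.005], [[0, 0, 0], [0, 0, 0], 0.005], [[0, 0, 0], [0, 0, 0], 0.005]]}}

```text
time_s: 45.82
tool_pos: [0.4126, -0.2558, 0.0884]
orientation: [[0.037, 0.999, -0.002], [0.999, -0.037, 0.0], [0.0, -0.002, -1.0]]
force: [-9.1, -2.0, 9.8]
grip_width: 0.0144
finger_force: 30.0
```

Request:
{"method": "jog_arm", "body": {"rows": [[[0, 0, 0], [0, 0, -0.1], 0.005], [[0, 0, 0], [0, 0, -0.2], 0.005], [[0, 0, 0], [0, 0, -0.3], 0.005], [[0, 0, 0], [0, 0, -0.4], 0.005], [[0, 0, 0], [0, 0, -0.5], 0.005], [[0, 0, 0], [0, 0, -0.6], 0.005], [[0, 0, 0], [0, 0, -0.7], 0.005], [[0, 0, 0], [0, 0, -0.8], 0.005], [[0, 0, 0], [0, 0, -0.9], 0.005], [[0, 0, 0], [0, 0, -1.0], 0.005]]}}

```text
time_s: 46.65
tool_pos: [0.4114, -0.2563, 0.0884]
orientation: [[-0.825, 0.566, -0.005], [0.566, 0.825, -0.0], [0.004, -0.003, -1.0]]
force: [-24.9, -14.5, 15.4]
grip_width: 0.0147
finger_force: 30.0
```

Request:
{"method": "jog_arm", "body": {"rows": [[[0, 0, 0], [0, 0, -0.1], 0.005], [[0, 0, 0], [0, 0, -0.2], 0.005], [[0, 0, 0], [0, 0, -0.3], 0.005], [[0, 0, 0], [0, 0, -0.4], 0.005], [[0, 0, 0], [0, 0, -0.5], 0.005], [[0, 0, 0], [0, 0, -0.57], 0.005], [[0, 0, 0], [0, 0, -0.57], 0.005], [[0, 0, 0], [0, 0, -0.57], 0.005]]}}

```text
time_s: 47.32
tool_pos: [0.4114, -0.2571, 0.0884]
orientation: [[-0.999, 0.037, -0.004], [0.037, 0.999, -0.001], [0.004, -0.001, -1.0]]
force: [-25.9, -22.7, 12.1]
grip_width: 0.015
finger_force: 30.2
```

Request:
{"method": "jog_arm", "body": {"rows": [[[0, 0, 0], [0, 0, 0], 0.06], [[0, 0, 0], [0, 0, 0], 0.06], [[0, 0, 0], [0, 0, 0], 0.06], [[0, 0, 0], [0, 0, 0], 0.06], [[0, 0, -0.03], [0, 0, 0], 0.06], [[0, 0, -0.07], [0, 0, 0], 0.06], [[0, 0, -0.11], [0, 0, 0], 0.06], [[0, 0, -0.125], [0, 0, 0], 0.06], [[0, 0, -0.13], [0, 0, 0], 0.06], [[0, 0, -0.13], [0, 0, 0], 0.06]]}}

```text
time_s: 48.15
tool_pos: [0.4141, -0.256, 0.2194]
orientation: [[-0.999, 0.037, 0.002], [0.037, 0.999, -0.001], [-0.002, -0.001, -1.0]]
force: [0.8, -0.2, 0.3]
grip_width: 0.06
finger_force: 0.0
```

```bash
python3 - <<'E'
from h import *
st();w=snap('wrist','w16');s=snap('scene','s16');g=w['image'].max(2).astype(int)
mid=lambda im,z:0
for x in(.385,.40,.411,.425,.44):
    u,v=proj(w,(x,-.2565,.101)); print(round(x,3),np.round((u,v),1),g[int(v),int(u)-16:int(u)+17])
s5=load('s5')['image'].astype(int);n=s['image'].astype(int);s14=load('s14')['image'].astype(int)
u,v=proj(s,[.411,-.257,.09]).astype(int);print('iso',u,v,abs(n-s5)[v-14:v+14,u-16:u+16].mean(),'s14',abs(n-s14)[v-14:v+14,u-16:u+16].mean())
for nm,p in [('probe',(.557,-.378,.12)),('stack',(.612,.068,.1))]:
    u,v=proj(s,p).astype(int);print(nm,abs(n-s14)[v-25:v+20,u-15:u+15].mean())
E
```

```text
48.15 pos [ 0.4141 -0.256   0.2194] F [ 0.8 -0.2  0.3] w 0.06 ff 0.0 q [-0.6   0.03  2.16  0.    0.96 -2.14]
0.385 [255.3 157. ] [32 33 31 26 28 31 25 27 22 29 35 44 42 44 41 38 35 33 32 31 32 23 19 19
 25 24 24 23 27 29 34 31 28]
0.4 [255.9 172.3] [35 33 33 33 32 37 32 30 27 31 39 40 39 39 35 36 35 33 31 31 25 22 26 29
 28 29 29 30 33 30 32 31 31]
0.411 [256.3 183.2] [33 33 35 33 31 31 28 21 30 38 39 39 35 35 33 34 33 29 30 23 24 26 30 27
 31 27 33 32 32 29 31 31 29]
0.425 [256.8 196.9] [28 32 35 30 30 30 25 23 30 31 35 30 34 32 31 30 34 32 28 22 20 23 32 29
 27 32 30 26 33 32 36 48 70]
0.44 [257.3 211.2] [116 115 117 119 105  76  46  27  35  79 160 218 232 229 199 122  50  29
  31  57  88 108 113 115 116 111 116 115 113 116 114 117 116]
iso 245 137 50.856026785714285 s14 13.668154761904763
probe 1.1353086419753087
stack 1.0385185185185186
```

The bar is back along its off direction with the mark at +x. The probe and stack are unchanged since the last check, and the gripper is clear. Handing in.

```bash
python3 -c "
from station import finish_job
print(finish_job())"
```

```text
the job is handed in; nothing more can be done
None
```

I handed the job in (the hand-in returned no verdict): all three ring weights are on the valve, the joint was traced once clockwise with the fan on, the probe is back home in its holder, and the isolator is off.

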